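# Fetch the amber bottle from the sample carousel to the balance

## Robot

A 7-joint arm with a two-finger parallel gripper is mounted at the origin on the work surface. World frame = base frame: x ahead of the robot, y to its left, z up, the work surface at z = 0. Lengths are in m, angles in rad, forces in N, time in s.
With the tool pointing down it reaches from about 0.425 to 0.825 m from the base axis. Payload 3.6 kg.
Tool frame: the origin (TCP) lies between the finger pads; the fingertips stand 17 mm ahead of it and the grasp point (between the pads) lies 2 mm behind it (env.tcp_to_tips is the distance from the TCP to the fingertips, in m); z points along the fingers, x is the direction in which the jaws open and shut, and the axes are right-handed (so a half turn about z gives the same grasp; the last joint's range is limited). The gripper opens to 93 mm and grips with 3 to 60 N. Pads are 15 mm wide; open, the fingers measure 128 mm over their backs; the gripper's body (75 mm by 188 mm) begins 65 mm behind the grasp point.
Start: joints at [1.319, 0.615, -0.013, 1.423, 0.008, 1.103, -0.04], TCP at [0.145, -0.634, 0.236] pointing down, gripper open.
Joint ranges: [-3.12, 3.12], [-0.3, 2.06], [-1.34, 1.32], [0.26, 2.42], [-1.36, 4.5], [0.01, 1.98], [-2.84, 2.84]. Speed limits (rad/s): [2.79, 2.79, 3.14, 3.14, 3.14, 3.14, 3.14].

## Interface

Orientations are given as a rotation vector (axis times angle).
In Python, from rig import env, snapshot, calibration, ticket gives the robot as it stands.
- The arm moves only by the tool servo_tool, never from a script. Its argument "rows" is one flat list of numbers, 5 for each row, row after row: the shift along the tool's x, y, z each as a share of 0.1 m, from -1 to 1, then the turn about the tool's z as a share of 1.5 rad, from -1 to 1, then the opening, from 0 (shut) to 1 (fully open). A call has 1 to 8 rows; each row is the pose to reach, as a shift and turn from the pose commanded when the call began, along the tool's axes at that moment; what a row does not reach only later rows make up. A row lasts 1/12 s, in which the tool goes at most 41.7 mm and 7.16 degrees, less where a joint would pass 70% of its speed; a pose out of reach is approached as far as the arm can. A call with a number of a shift or a turn outside -1 to 1 is refused whole. A call with a gripper value outside its range is refused whole. The fingers move at their own pace and stop on an object; "force" is the grip in N (left out, the last holds). Time passes only in rows, so rows that repeat a pose let the fingers close. It gives the time, the measured TCP pose, the force and the opening at its end, in the units of the state.
- env.state(): the state, without advancing time (a new reading comes with each control period).
- snapshot(name): name is "scene" or "top" or "wrist"; returns (picture, depth): 420x560x3 uint8, red, green, blue; 420x560 float32, m along the optical axis (not along the pixel's ray), 0 where there is no reading.
- calibration(name): a dict with "fx", "fy", "cx", "cy" (pixels), "rvec" (rotation vector, rad) and "tvec" (3), from world to camera coordinates, as OpenCV has them. Camera axes: x right, y down, z forward; pixel columns grow to the right and rows downward; lengths in m; the calibration is good to about 2 mm. A picture is of the moment at which its call begins: read the wrist's pose just before it. calibration takes no time and is no camera call; for the wrist camera it gives the pose at the moment of the call.
- ticket.close_job(): hands the job in, once; it reports no verdict.
The state is a dict: "time": time; "q": joint angles; "qd": joint speeds; "joint_torque": joint torques, N m; "ee_pos": TCP position; "ee_rot": TCP orientation; "contact_force": force on the tool from outside, world axes, zero at the start; "moment": the same for the moment, N m; "opening": finger opening in m.
Only numpy, scipy, OpenCV 4.12 (cv2) and the standard library are available. Lean on these libraries where they do the work, as an engineer would, in place of code of your own. Each camera call takes 0.05 s, during which the arm holds its last target. There are 200 camera calls.

## Task

Turn the sample carousel until the amber bottle stands in the open front of the clear hood, in line with the white mark. Then take it out and set it down upright, without dropping it, well on the balance's steel pan, and let go. Leave the other bottles standing in the carousel and do not disturb the other glassware or the notebook.

Things in the scene. Friction and masses are not known exactly. Their poses are not given: they have to be found in the camera images.
- stand: fixed stand of the carousel: grey plate 250 x 250 x 18 mm, white mark at the middle of its front edge, carrying a clear hood. Origin on the bench, on the carousel's vertical axis; z up. The open front looks along its own -x, to the robot's left (world +y, within 0.4 rad). Hood side walls are 4 mm thick, centred at y = +-122 mm, the back wall at x = +122 mm; walls reach from the plate to the roof
- hood_edge (a point): middle of the lower front edge of the hood's flat clear roof (5 mm thick), 77 mm in front of the axis, 190 mm above the bench; axes as the stand's. Roof and side walls cover all behind this edge. It ends 8 mm behind the axis of a bottle at the front place, so a vertical gripper strikes the roof: tilt the tool 30 to 50 degrees, fingers pointing down and into the hood
- window (a point): the front place: point on the platter's upper surface, 85 mm in front of the carousel's axis (stand x = -85 mm), 30 mm above the bench; axes as the stand's
- rotor: rotor, turns on its vertical z axis without stops, stays where left (friction 0.06 N m). Origin on the axis, 20 mm above the bench. White platter, radius 112 mm, top 10 mm above the origin, hub radius 16 mm. Five square blue compartments (42 mm inside, walls 2 mm thick and 20 mm high) centred 85 mm from the axis, at 180, 252, 324, 36 and 108 degrees from rotor x (counter-clockwise); one is empty
- knob (a point): grip point of the knob that turns the rotor, on the axis above the roof, 230 mm above the bench; axes as the rotor's. The knob is a blue bar 60 mm long (along rotor x), 16 mm wide (along y), from 208 to 242 mm above the bench, with a white line on one end, on a black collar 48 mm in diameter, 10 mm high, its top 208 mm above the bench
- amber_bottle: the bottle to fetch: amber glass with black cap, 60 to 120 g; origin at the centre of its underside, z up its axis. Body a straight cylinder 36 mm in diameter up to 60 mm, then shoulder, then cap 24 mm in diameter from 68 to 84 mm. Stands loose in one of the four filled compartments; lift it clear of the 20 mm walls. Bottles rock if the rotor is jerked: about 0.5 rad/s is safe
- green_bottle: like the amber one, same size, green glass with white cap; stays in the carousel
- white_bottle: like the amber one, same size, white with red cap; stays in the carousel
- blue_bottle: like the amber one, same size, blue with white cap; stays in the carousel
- balance: fixed white laboratory balance 220 (x) x 170 (y) mm, casing 36 mm high, display at its -x end; origin at the centre of its underside
- pan (a point): centre of the upper face of the balance's round steel pan, 120 mm in diameter, 45 mm above the bench
- beaker: empty glass beaker, 72 mm in diameter, 95 mm high, origin at the centre of its underside; leave alone
- flask: stoppered conical glass flask, foot 72 mm in diameter, 112 mm high, origin at the centre of its underside; leave alone
- notebook: blue notebook 172 x 122 x 18 mm lying on the bench, origin at the centre of its underside; leave alone

How it is judged:
On the way:
1. the amber bottle, still standing in the carousel, is brought to the front place (horizontal distance between amber_bottle and window below 0.025 m and z of amber_bottle in the frame of window below 0.006 m and angle between amber_bottle's own z axis and vertical below 0.15 rad), for 0.2 s.
At the end, for the whole second after the job is handed in: the amber bottle stands at rest, upright within 0.1 rad, on the pan, its axis within 40 mm of the pan's centre, released; the green, white and blue bottles still stand upright (within 0.15 rad) on the carousel's platter, within 115 mm of the rotor's origin (horizontal distance between amber_bottle and pan below 0.04 m and z of amber_bottle in the frame of pan between -0.004 and 0.005 m and angle between amber_bottle's own z axis and vertical below 0.1 rad and linear speed of amber_bottle below 0.02 m/s and distance between each of green_bottle, white_bottle, blue_bottle and rotor below 0.115 m and angle between each of green_bottle, white_bottle, blue_bottle's own z axis and vertical below 0.15 rad); the robot touches nothing.
It fails at once if the amber bottle is dropped (falls free faster than 0.6 m/s) (linear speed of amber_bottle above 0.6 m/s and contact force between the fingers and amber_bottle below 0.05 N).
It fails at once if another bottle is tipped over or leaves the carousel (angle between any of green_bottle, white_bottle, blue_bottle's own z axis and vertical above 0.5 rad or distance between any of green_bottle, white_bottle, blue_bottle and rotor above 0.13 m).
It fails at once if the beaker, flask or notebook is moved by more than 30 mm or tipped (distance of any of beaker, flask, notebook from where it was at the start of the episode above 0.03 m or angle between any of beaker, flask's own z axis and vertical above 0.3 rad).
It also fails if it takes over 69 s, if anything falls off the work surface, if the arm or the gripper's body presses on something with over 40 N, if the wrist force passes 120 N, or if a joint passes its speed limit or range.

## Working session

There is one attempt and no reset: what is moved stays moved. The work goes in short steps, Python scripts to look and compute and a tool call to move; the robot and the scene stay as the last step left them, time stands still between calls to the robot, and variables do not carry over. Pictures are saved under pics/ and viewed, about 8 in all and at most 12, crops included, and the job is handed in when it is done.

Besides the shell and the picture viewer there is one more tool, called after "Emit:" as name(argument=value, ...) on one line, values as JSON. servo_tool: Moves the arm, as the interface text tells. Shift numbers are shares of 0.1 m and turn numbers shares of 1.5 rad, none past 1 either way. Its arguments: {"type":"object","properties":{"rows":{"type":"array"},"force":{"type":"number"}},"required":["rows"]}

```bash
ls -la; mkdir -p pics; python3 - <<'E'
from rig import env, snapshot, calibration, ticket
import cv2, numpy as np
s=env.state(); print({k:np.round(v,3) for k,v in s.items()})
print([a for a in dir(env) if a[0]!='_'])
for n in("scene","top"):
    p,d=snapshot(n); cv2.imwrite(f"pics/{n}0.png",p[:,:,::-1]); np.save(f"pics/{n}0.npy",d); print(n,calibration(n))
E
```

```text
total 12
drwxr-xr-x  3 agent agent 4096 Dec  4 22:48 .
drwxr-xr-x 23 root  root  4096 Dec  4 22:48 ..
drwxr-xr-x  2 agent agent 4096 Dec  4 22:48 pics
{'time': np.float64(0.0), 'q': array([ 1.32 ,  0.616, -0.013,  1.425,  0.008,  1.103, -0.04 ]), 'qd': array([ 0.001,  0.   ,  0.   ,  0.001,  0.001, -0.   ,  0.   ]), 'joint_torque': array([ 0.0000e+00, -4.5893e+01,  2.0900e-01, -1.6574e+01, -6.1000e-02,
        2.1000e-02,  0.0000e+00]), 'ee_pos': array([ 0.145, -0.633,  0.234]), 'ee_rot': array([-2.455,  1.957,  0.003]), 'contact_force': array([-0.169, -0.504, -0.258]), 'moment': array([-0.032, -0.033, -0.025]), 'opening': np.float64(0.093)}
['Unreachable', 'state', 'tcp_to_tips']
scene {'fx': 452.22582854140757, 'fy': 452.22582854140757, 'cx': 277.12017539830293, 'cy': 203.40094562820573, 'rvec': array([ 0.93454485,  2.53439644, -1.01894648]), 'tvec': array([ 0.40111647, -0.11704051,  1.59527619])}
top {'fx': 413.72078763422604, 'fy': 413.72078763422604, 'cx': 280.7068889692307, 'cy': 201.51322827866417, 'rvec': array([ 2.19897747, -2.15478311,  0.08270517]), 'tvec': array([-0.02309758,  0.50947522,  1.41019464])}
```

View pics/scene0.png

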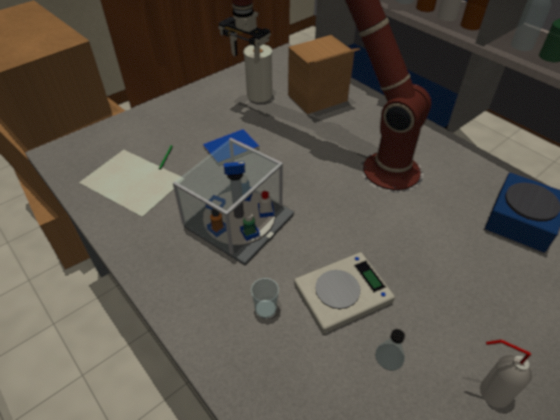

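View pics/top0.png

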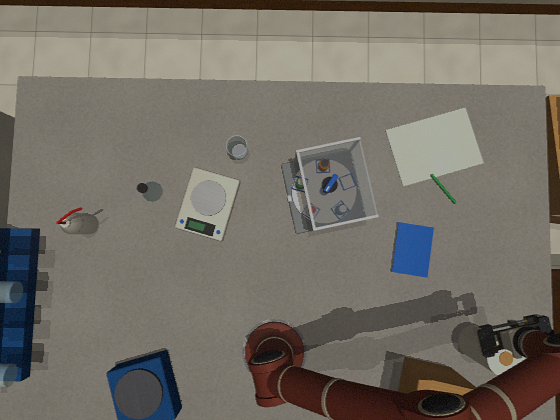

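```bash
python3 - <<'E'
import cv2, numpy as np
t=cv2.imread("pics/top0.png")[130:240,275:385]; s=cv2.imread("pics/scene0.png")[135:265,168:298]
a=cv2.resize(t,(400,400),interpolation=cv2.INTER_CUBIC);b=cv2.resize(s,(400,400),interpolation=cv2.INTER_CUBIC)
im=np.hstack([a,b]); cv2.imwrite("pics/crop1.png",np.clip(im*1.4,0,255).astype(np.uint8))
d=np.load("pics/top0.npy"); print(np.round(d[140:236:8,280:385:8],2))
E
```

```text
[[1.48 1.47 1.47 1.47 1.47 1.47 1.47 1.47 1.26 1.27 1.27 1.47 1.47 1.47]
 [1.46 1.47 1.47 1.27 1.27 1.27 1.27 1.27 1.27 1.27 1.27 1.46 1.47 1.46]
 [1.47 1.46 1.33 1.27 1.27 1.27 1.27 1.27 1.27 1.26 1.26 1.47 1.46 1.46]
 [1.46 1.44 1.44 1.26 1.27 1.26 1.26 1.27 1.27 1.26 1.26 1.46 1.46 1.46]
 [1.46 1.44 1.44 1.26 1.26 1.26 1.26 1.27 1.26 1.26 1.26 1.46 1.45 1.46]
 [1.46 1.44 1.37 1.26 1.26 1.26 1.25 1.26 1.26 1.26 1.26 1.26 1.46 1.46]
 [1.45 1.44 1.43 1.26 1.26 1.26 1.21 1.24 1.26 1.26 1.26 1.26 1.45 1.45]
 [1.45 1.43 1.42 1.42 1.26 1.26 1.26 1.25 1.26 1.25 1.25 1.26 1.46 1.45]
 [1.45 1.45 1.42 1.42 1.26 1.26 1.25 1.26 1.25 1.25 1.25 1.25 1.45 1.45]
 [1.45 1.45 1.43 1.41 1.25 1.26 1.25 1.26 1.25 1.25 1.25 1.26 1.25 1.45]
 [1.45 1.45 1.42 1.43 1.25 1.25 1.25 1.25 1.25 1.25 1.25 1.45 1.45 1.45]
 [1.44 1.44 1.43 1.42 1.26 1.25 1.45 1.44 1.44 1.44 1.45 1.44 1.44 1.44]]
```

View pics/crop1.png

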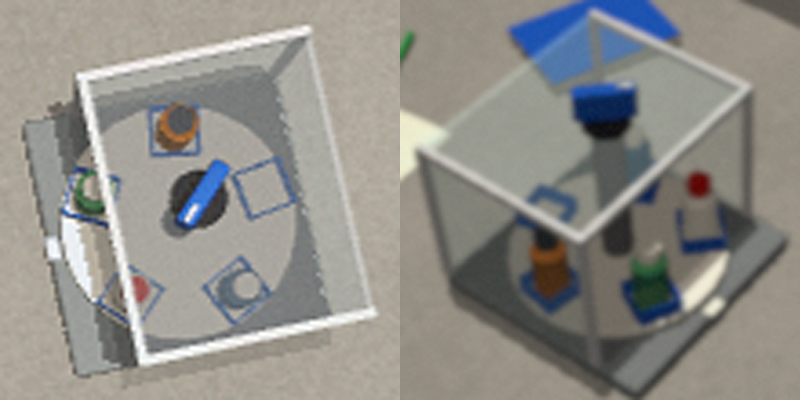

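```bash
cat > h.py <<'E'
import cv2, numpy as np
def cam(c): R=cv2.Rodrigues(np.array(c['rvec']))[0]; return R,np.array(c['tvec'])
def cast(c,uv,z):
    R,t=cam(c); uv=np.atleast_2d(np.array(uv,float)); o=-R.T@t
    d=np.c_[(uv[:,0]-c['cx'])/c['fx'],(uv[:,1]-c['cy'])/c['fy'],np.ones(len(uv))]@R
    return o+d*((z-o[2])/d[:,2])[:,None]
def cloud(c,d):
    R,t=cam(c); v,u=np.mgrid[:d.shape[0],:d.shape[1]]
    P=np.stack([(u-c['cx'])/c['fx']*d,(v-c['cy'])/c['fy']*d,d],-1); return (P-t)@R
def tri(c1,p1,c2,p2):
    A=[];b=[]
    for c,p in((c1,p1),(c2,p2)):
        R,t=cam(c);o=-R.T@t;d=R.T@np.array([(p[0]-c['cx'])/c['fx'],(p[1]-c['cy'])/c['fy'],1]);d/=np.linalg.norm(d)
        M=np.eye(3)-np.outer(d,d);A.append(M);b.append(M@o)
    x=np.linalg.lstsq(np.vstack(A),np.hstack(b),rcond=None)[0]
    return x,[np.linalg.norm(A[i]@x-b[i]) for i in(0,1)]
E
python3 - <<'E'
from h import *; from rig import calibration
r=lambda x:np.round(x,4)
ct,cs=calibration("top"),calibration("scene")
d=np.load("pics/top0.npy"); P=cloud(ct,d); im=cv2.imread("pics/top0.png"); im2=cv2.imread("pics/scene0.png")
roi=np.zeros(d.shape,bool); roi[125:245,275:390]=1
m=roi&(P[...,2]>.183)&(P[...,2]<.205)&(d>0)
Q=P[m]; rc=cv2.minAreaRect(Q[:,:2].astype(np.float32)); print("roof",rc,np.median(Q[:,2])); print(r(cv2.boxPoints(rc)))
# roof corners of both views
f=lambda x,y:(x/3.636+275,y/3.636+130); g=lambda x,y:((x-400)*.325+168,y*.325+135)
for a,b in(((80,76),(749,90)),):pass
tc=[f(82,77),f(143,360),f(310,31),f(374,313)]; print("roof corners z.195",r(cast(ct,tc,.195)))
print("tri roof front corners:",[tri(ct,f(143,360),cs,g(749,90)),tri(ct,f(82,77),cs,g(580,238))])
print("mark",r(cast(ct,f(54,248),.018)), "tri",tri(ct,f(54,248),cs,g(713,306)))
hsv=cv2.cvtColor(im,cv2.COLOR_BGR2HSV)
mk=(P[...,2]>.215)&roi; print("knob top", mk.sum(), r(np.median(P[mk],0)), r(P[mk].mean(0)))
b=roi&(hsv[...,0]>100)&(hsv[...,0]<125)&(hsv[...,1]>150)&(hsv[...,2]>90)&mk
v,u=np.nonzero(b); rr=cv2.minAreaRect(np.c_[u,v].astype(np.float32)); print("knob px",rr, r(cast(ct,rr[0],.242)), r(cast(ct,cv2.boxPoints(rr),.242)))
print("knob ctr by hand", r(cast(ct,f(203,195),.242)), "line end",r(cast(ct,f(185,218),.242)),"other",r(cast(ct,f(222,165),.242)),"tri",tri(ct,f(203,195),cs,g(605,90)))
for n,q in dict(amber=f(181,118),green=f(94,184),white=f(136,289),blue=f(236,277)).items(): print(n,r(cast(ct,q,.114)))
print("amber cap tri",tri(ct,f(181,116),cs,g(546,236)))
pm=np.zeros(d.shape,bool);pm[160:245,170:245]=1
R=P[pm&(P[...,2]>.025)]; rb=cv2.minAreaRect(R[:,:2].astype(np.float32)); print("balance",rb,np.median(R[:,2]))
R=P[pm&(P[...,2]>.041)&(P[...,2]<.06)]; c,rad=cv2.minEnclosingCircle(R[:,:2].astype(np.float32)); print("pan",c,rad,np.median(R,0),len(R))
E
```

```text
roof ((0.5558174848556519, -0.18204373121261597), (0.2523593306541443, 0.2024936079978943), 12.916834831237793) 0.1952716199397658
[[ 0.4102 -0.1116]
 [ 0.4555 -0.3089]
 [ 0.7014 -0.2525]
 [ 0.6562 -0.0552]]
roof corners z.195 [[ 0.6515 -0.0624  0.195 ]
 [ 0.4144 -0.1171  0.195 ]
 [ 0.6946 -0.2542  0.195 ]
 [ 0.4573 -0.3085  0.195 ]]
tri roof front corners: [(array([ 0.41298308, -0.11617247,  0.18720703]), [np.float64(0.0021235020509359033), np.float64(0.0021235020509357866)]), (array([ 0.65131726, -0.0616353 ,  0.19080209]), [np.float64(0.001298030652696842), np.float64(0.0012980306526966005)])]
mark [[ 0.5222 -0.0442  0.018 ]] tri (array([ 0.52138753, -0.04319145,  0.01476948]), [np.float64(0.001526153146266269), np.float64(0.001526153146266626)])
knob top 171 [ 0.5372 -0.1516  0.2437] [ 0.5018 -0.1167  0.6076]
knob px ((330.5384521484375, 182.69229125976562), (4.992301940917969, 19.414506912231445), 33.690067291259766) [[ 0.55   -0.1591  0.242 ]] [[ 0.5299 -0.1375  0.242 ]
 [ 0.5782 -0.1685  0.242 ]
 [ 0.5702 -0.1808  0.242 ]
 [ 0.522  -0.1497  0.242 ]]
knob ctr by hand [[ 0.5473 -0.16    0.242 ]] line end [[ 0.5283 -0.1457  0.242 ]] other [[ 0.572  -0.1751  0.242 ]] tri (array([ 0.54725192, -0.15997572,  0.23485275]), [np.float64(0.0012441706100686232), np.float64(0.0012441706100679941)])
amber [[ 0.6327 -0.1542  0.114 ]]
green [[ 0.5716 -0.0773  0.114 ]]
white [[ 0.4785 -0.1161  0.114 ]]
blue [[ 0.4909 -0.2047  0.114 ]]
amber cap tri (array([ 0.6342624 , -0.15354299,  0.10582186]), [np.float64(0.0022131910864683683), np.float64(0.0022131910864680803)])
balance ((0.47206616401672363, 0.1463060826063156), (0.3662222921848297, 0.2200719267129898), 74.89593505859375) 0.03792212454334291
pan (0.49508628249168396, 0.24918019771575928) 0.12230800837278366 [0.51300946 0.23803173 0.04504626] 1034
```

Emit:
servo_tool(rows=[-0.744, -1, -0.6, 0, 1, -0.744, -1, -0.6, 0, 1, -0.744, -1, -0.6, 0, 1, -0.744, -1, -0.6, 0, 1])

```text
time: 0.43
ee_pos: [0.2321, -0.5348, 0.2982]
ee_rot: [-2.462, 1.945, -0.007]
contact_force: [1.1, -0.1, 0.9]
opening: 0.0929
```

Emit:
servo_tool(rows=[-0.744, -1, 0, 0, 1, -0.744, -1, 0, 0, 1, -0.744, -1, 0, 0, 1, -0.744, -1, 0, 0, 1])

```text
time: 0.77
ee_pos: [0.3145, -0.4358, 0.2956]
ee_rot: [-2.465, 1.934, 0.0]
contact_force: [0.6, 1.2, 0.7]
opening: 0.0927
```

Emit:
servo_tool(rows=[-0.744, -1, 0, 0, 1, -0.744, -1, 0, 0, 1, -0.744, -1, 0, 0, 1, -0.744, -1, 0, 0, 1])

```text
time: 1.1
ee_pos: [0.3945, -0.3405, 0.2954]
ee_rot: [-2.466, 1.934, 0.001]
contact_force: [0.4, 1.3, 0.3]
opening: 0.0927
```

Emit:
servo_tool(rows=[-0.744, -1, 0, 0, 1, -0.744, -1, 0, 0, 1, -0.744, -1, 0, 0, 1, -0.744, -1, 0, 0, 1])

```text
time: 1.43
ee_pos: [0.4745, -0.245, 0.2953]
ee_rot: [-2.466, 1.934, 0.002]
contact_force: [0.7, 2.0, -0.0]
opening: 0.093
```

Emit:
servo_tool(rows=[-0.3, -0.4, 0, 0.52, 1, -0.3, -0.4, 0, 0.52, 1, -0.3, -0.4, 0, 0.52, 1, -0.3, -0.4, 0, 0.52, 1, -0.3, -0.4, 0, 0.52, 1, -0.3, -0.4, 0, 0.52, 1, -0.3, -0.4, 0, 0.52, 1, -0.3, -0.4, 0, 0.52, 1])

```text
time: 2.1
ee_pos: [0.5003, -0.2168, 0.2951]
ee_rot: [1.526, -2.745, -0.001]
contact_force: [0.6, -0.4, -0.1]
opening: 0.093
```

```bash
python3 - <<'E'
from h import *; from rig import env,snapshot,calibration
c=calibration("wrist"); p,d=snapshot("wrist"); im=p[:,:,::-1].copy(); cv2.imwrite("pics/w1.png",im)
P=cloud(c,d); hsv=cv2.cvtColor(im,cv2.COLOR_BGR2HSV)
m=(hsv[...,0]>100)&(hsv[...,0]<125)&(hsv[...,1]>120)&(P[...,2]>.222)&(P[...,2]<.26)&(d>0)
v,u=np.nonzero(m); print(m.sum(), np.median(P[m],0) if m.any() else 0)
if m.any():
    h=P[m]; h=h[h[:,2]>.236]; print(len(h),cv2.minAreaRect(h[:,:2].astype(np.float32)),np.median(h,0))
s=env.state(); print(s['q'],cv2.Rodrigues(s['ee_rot'])[0].round(3))
E
```

```text
2249 [ 0.55630813 -0.16344551  0.24072461]
1743 ((0.552963137626648, -0.15866893529891968), (0.016387101262807846, 0.05551420897245407), 57.90955352783203) [ 0.55682921 -0.16242497  0.24105003]
[ 0.33404584  0.39594622  0.05055538  1.63944651 -0.02135398  1.10771826
 -1.73492214] [[-0.526 -0.85  -0.001]
 [-0.85   0.526  0.   ]
 [ 0.001  0.001 -1.   ]]
```

View pics/w1.png

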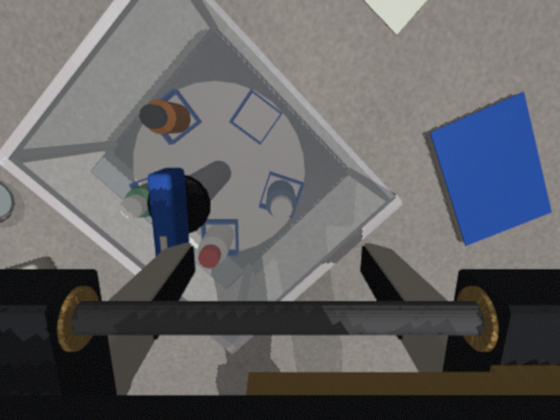

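Emit:
servo_tool(rows=[-0.38, -0.06, 0, 0, 1, -0.76, -0.12, 0, 0, 1, -0.76, -0.12, 0, 0, 1, -0.76, -0.12, 0.3, 0, 1, -0.76, -0.12, 0.5, 0, 1, -0.76, -0.12, 0.63, 0, 1, -0.76, -0.12, 0.63, 0, 1, -0.76, -0.12, 0.63, 0, 1])

```text
time: 2.82
ee_pos: [0.5507, -0.1582, 0.2322]
ee_rot: [1.528, -2.744, -0.002]
contact_force: [-0.1, -0.2, 0.4]
opening: 0.0928
```

Emit:
servo_tool(rows=[0, 0, 0, 0, 0, 0, 0, 0, 0, 0, 0, 0, 0, 0, 0, 0, 0, 0, 0, 0, 0, 0, 0, 0, 0, 0, 0, 0, 0, 0, 0, 0, 0, 0, 0, 0, 0, 0, 0, 0], force=15)

```text
time: 3.48
ee_pos: [0.5511, -0.1579, 0.2327]
ee_rot: [-1.528, 2.745, 0.0]
contact_force: [-0.8, 0.2, -0.2]
opening: 0.0444
```

Emit:
servo_tool(rows=[0, 0, 0, 0, 0, 0, 0, 0, 0, 0, 0, 0, 0, 0, 0, 0, 0, 0, 0, 0, 0, 0, 0, 0, 0, 0, 0, 0, 0, 0])

```text
time: 3.98
ee_pos: [0.5508, -0.1583, 0.2327]
ee_rot: [1.527, -2.745, 0.0]
contact_force: [-0.3, -1.1, 0.5]
opening: 0.0159
```

Emit:
servo_tool(rows=[0, 0, 0, -0.007, 0, 0, 0, 0, -0.02, 0, 0, 0, 0, -0.04, 0, 0, 0, 0, -0.065, 0, 0, 0, 0, -0.09, 0, 0, 0, 0, -0.115, 0, 0, 0, 0, -0.14, 0, 0, 0, 0, -0.165, 0])

```text
time: 4.65
ee_pos: [0.5507, -0.1584, 0.2326]
ee_rot: [1.857, -2.533, 0.0]
contact_force: [-1.6, -1.4, 0.8]
opening: 0.016
```

Emit:
servo_tool(rows=[0, 0, 0, -0.025, 0, 0, 0, 0, -0.05, 0, 0, 0, 0, -0.075, 0, 0, 0, 0, -0.1, 0, 0, 0, 0, -0.125, 0, 0, 0, 0, -0.15, 0, 0, 0, 0, -0.175, 0, 0, 0, 0, -0.2, 0])

```text
time: 5.32
ee_pos: [0.5507, -0.1586, 0.2326]
ee_rot: [2.215, -2.227, 0.0]
contact_force: [-0.4, 0.0, 1.5]
opening: 0.0155
```

Emit:
servo_tool(rows=[0, 0, 0, -0.025, 0, 0, 0, 0, -0.05, 0, 0, 0, 0, -0.075, 0, 0, 0, 0, -0.1, 0, 0, 0, 0, -0.125, 0, 0, 0, 0, -0.15, 0, 0, 0, 0, -0.175, 0, 0, 0, 0, -0.2, 0])

```text
time: 5.98
ee_pos: [0.5507, -0.1588, 0.2327]
ee_rot: [2.522, -1.871, 0.0]
contact_force: [-0.3, -1.9, -0.4]
opening: 0.0159
```

Emit:
servo_tool(rows=[0, 0, 0, -0.025, 0, 0, 0, 0, -0.05, 0, 0, 0, 0, -0.075, 0, 0, 0, 0, -0.1, 0, 0, 0, 0, -0.125, 0, 0, 0, 0, -0.15, 0, 0, 0, 0, -0.175, 0, 0, 0, 0, -0.2, 0])

```text
time: 6.65
ee_pos: [0.5508, -0.1589, 0.2326]
ee_rot: [2.773, -1.474, 0.0]
contact_force: [-0.3, -1.0, 0.2]
opening: 0.0161
```

Emit:
servo_tool(rows=[0, 0, 0, -0.025, 0, 0, 0, 0, -0.05, 0, 0, 0, 0, -0.075, 0, 0, 0, 0, -0.1, 0, 0, 0, 0, -0.125, 0, 0, 0, 0, -0.15, 0, 0, 0, 0, -0.175, 0, 0, 0, 0, -0.2, 0])

```text
time: 7.32
ee_pos: [0.5509, -0.1591, 0.2326]
ee_rot: [2.962, -1.043, 0.001]
contact_force: [0.6, -1.5, 0.2]
opening: 0.0158
```

Emit:
servo_tool(rows=[0, 0, 0, -0.025, 0, 0, 0, 0, -0.05, 0, 0, 0, 0, -0.075, 0, 0, 0, 0, -0.1, 0, 0, 0, 0, -0.125, 0, 0, 0, 0, -0.15, 0, 0, 0, 0, -0.165, 0, 0, 0, 0, -0.175, 0])

```text
time: 7.98
ee_pos: [0.5511, -0.1591, 0.2326]
ee_rot: [3.073, -0.648, 0.001]
contact_force: [-0.1, -3.1, -0.7]
opening: 0.016
```

Emit:
servo_tool(rows=[0, 0, 0, -0.008, 0, 0, 0, 0, -0.012, 0, 0, 0, 0, -0.014, 0, 0, 0, 0, -0.014, 0])

```text
time: 8.32
ee_pos: [0.5511, -0.1591, 0.2326]
ee_rot: [3.079, -0.617, 0.001]
contact_force: [0.5, -6.2, -0.6]
opening: 0.0162
```

```bash
python3 - <<'E'
from h import *; from rig import env,snapshot,calibration
p,d=snapshot("scene"); im=p[:,:,::-1].copy()
cs=cv2.resize(im[125:275,160:310],(600,600),interpolation=cv2.INTER_CUBIC); cv2.imwrite("pics/s2.png",np.clip(cs*1.5,0,255).astype(np.uint8))
hsv=cv2.cvtColor(im,cv2.COLOR_BGR2HSV); m=(hsv[...,0]>6)&(hsv[...,0]<20)&(hsv[...,1]>140); m[:125]=0;m[275:]=0;m[:,:160]=0;m[:,310:]=0
v,u=np.nonzero(m); print(m.sum(),u.mean(),v.mean(),u.min(),u.max(),v.min(),v.max())
c=calibration("scene"); print("centre of amber body at z=.06",cast(c,[u.mean(),v.mean()],.06))
E
```

```text
199 251.55276381909547 199.38693467336682 215 264 136 227
centre of amber body at z=.06 [[ 0.49601118 -0.15913811  0.06      ]]
```

View pics/s2.png

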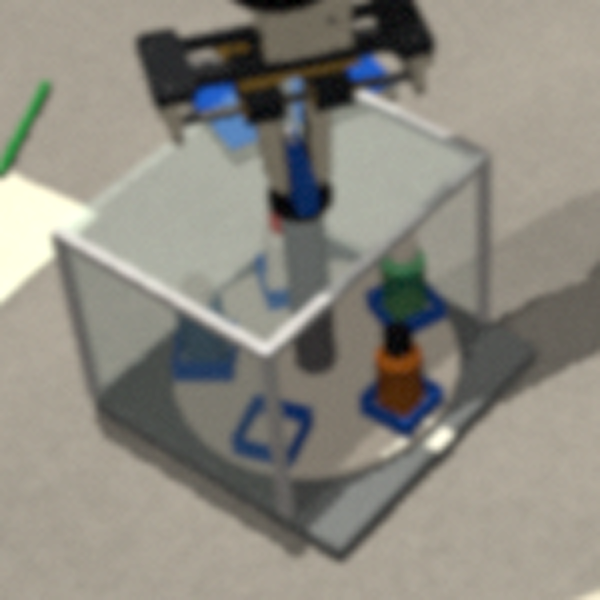

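Emit:
servo_tool(rows=[0, 0, 0, 0, 0.5, 0, 0, 0, 0, 0.5, 0, 0, 0, 0, 0.5, 0, 0, 0, 0, 0.5, 0, 0, -0.3, 0, 0.6, 0, 0, -0.6, 0, 1, 0, 0, -0.9, 0, 1, 0, 0, -0.9, 0, 1])

```text
time: 9.03
ee_pos: [0.5543, -0.1568, 0.3292]
ee_rot: [-3.08, 0.614, -0.02]
contact_force: [0.6, 0.9, 0.3]
opening: 0.0648
```

Emit:
servo_tool(rows=[-0.24, 0.87, 0, 0, 1, -0.24, 0.87, 0, 0, 1, -0.24, 0.87, 0, 0, 1])

```text
time: 9.28
ee_pos: [0.4908, -0.2359, 0.3222]
ee_rot: [3.072, -0.631, -0.005]
contact_force: [-1.5, -0.7, 0.5]
opening: 0.0845
```

Emit:
servo_tool(rows=[-0.24, 0.87, 0, 0, 1, -0.24, 0.87, 0, 0, 1, -0.24, 0.87, 0, 0, 1])

```text
time: 9.53
ee_pos: [0.4343, -0.3072, 0.3219]
ee_rot: [3.072, -0.634, -0.006]
contact_force: [0.1, -1.7, -0.3]
opening: 0.0928
```

Emit:
servo_tool(rows=[-0.24, 0.87, 0, 0, 1, -0.24, 0.87, 0, 0, 1, -0.24, 0.87, 0, 0, 1])

```text
time: 9.78
ee_pos: [0.3781, -0.378, 0.3219]
ee_rot: [3.072, -0.635, -0.006]
contact_force: [-1.2, -0.7, -0.4]
opening: 0.0931
```

Emit:
servo_tool(rows=[-0.24, 0.87, 0, 0, 1, -0.24, 0.87, 0, 0, 1, -0.24, 0.87, 0, 0, 1])

```text
time: 10.03
ee_pos: [0.3219, -0.4487, 0.3217]
ee_rot: [3.072, -0.635, -0.007]
contact_force: [-1.6, -0.8, -0.3]
opening: 0.0931
```

Emit:
servo_tool(rows=[-0.24, 0.87, 0, 0, 1, -0.24, 0.87, 0, 0, 1, -0.24, 0.87, 0, 0, 1])

```text
time: 10.28
ee_pos: [0.2657, -0.5194, 0.3215]
ee_rot: [3.073, -0.635, -0.007]
contact_force: [-1.4, -0.4, 0.0]
opening: 0.093
```

Emit:
servo_tool(rows=[-0.24, 0.87, 0, 0, 1, -0.24, 0.87, 0, 0, 1, -0.24, 0.87, 0, 0, 1])

```text
time: 10.53
ee_pos: [0.2096, -0.5899, 0.3211]
ee_rot: [3.073, -0.634, -0.008]
contact_force: [-0.5, -1.8, -0.6]
opening: 0.093
```

Emit:
servo_tool(rows=[-0.12, 0.43, 0, -0.413, 1, -0.24, 0.87, 0, -0.413, 1, -0.24, 0.87, 0, -0.413, 1, -0.24, 0.87, 0, -0.413, 1, -0.24, 0.87, 0, -0.413, 1, -0.24, 0.87, 0, -0.413, 1])

```text
time: 11.03
ee_pos: [0.1617, -0.6553, 0.3217]
ee_rot: [-3.12, -0.353, -0.001]
contact_force: [0.8, 0.5, 0.3]
opening: 0.0932
```

```bash
python3 - <<'E'
from h import *; from rig import env,snapshot,calibration
s=env.state(); print(s['q'].round(3),s['ee_pos'],cv2.Rodrigues(s['ee_rot'])[0].round(3))
p,d=snapshot("top"); cv2.imwrite("pics/top2.png",p[:,:,::-1]); np.save("pics/top2.npy",d)
E
```

```text
[ 1.53   0.638 -0.468  1.187  0.276  1.378  1.316] [ 0.1617231  -0.65526589  0.32165037] [[ 0.975  0.224  0.001]
 [ 0.224 -0.975  0.002]
 [ 0.001 -0.002 -1.   ]]
```

Emit:
servo_tool(rows=[0, 0.4, 0, 0, 1, 0, 0.8, 0, 0, 1, 0, 1, 0, 0, 1])

```text
time: 11.33
ee_pos: [0.1848, -0.7543, 0.3208]
ee_rot: [-3.121, -0.347, 0.002]
contact_force: [-0.5, 0.1, -0.1]
opening: 0.0928
```

Emit:
servo_tool(rows=[0, 0.4, 0, 0, 1, 0, 0.8, 0, 0, 1, 0, 1, 0, 0, 1])

```text
time: 11.58
ee_pos: [0.1969, -0.815, 0.3123]
ee_rot: [3.123, 0.334, 0.015]
contact_force: [-0.8, -0.9, -1.0]
opening: 0.0929
```

Emit:
servo_tool(rows=[0, 0.4, 0, 0, 1, 0, 0.8, 0, 0, 1, 0, 1, 0, 0, 1])

```text
time: 11.83
ee_pos: [0.2027, -0.8061, 0.3053]
ee_rot: [-3.086, -0.381, 0.042]
contact_force: [1.3, -0.1, 0.4]
opening: 0.0932
```

```bash
python3 - <<'E'
from h import *; from rig import env
s=env.state(); print(s['q'].round(3),s['ee_pos'],cv2.Rodrigues(s['ee_rot'])[0].round(3))
E
```

```text
[ 1.378  1.077 -0.715  0.298  0.659  1.869  1.428] [ 0.20268942 -0.80606729  0.30528485] [[ 0.97   0.243 -0.031]
 [ 0.244 -0.969  0.028]
 [-0.023 -0.035 -0.999]]
```

Emit:
servo_tool(rows=[0, 1, 0, 0, 1, 0, 1, 0, 0, 1, 0, 1, 0, 0, 1, 0, 1, 0, 0, 1, 0, 1, 0, 0, 1, 0, 1, 0, 0, 1])

```text
time: 12.33
ee_pos: [0.2045, -0.8021, 0.3111]
ee_rot: [-3.076, -0.387, 0.042]
contact_force: [-0.6, 0.8, 0.3]
opening: 0.0935
```

Emit:
servo_tool(rows=[0, 1, 0, 0, 1, 0, 1, 0, 0, 1, 0, 1, 0, 0, 1, 0, 1, 0, 0, 1, 0, 1, 0, 0, 1, 0, 1, 0, 0, 1])

```text
time: 12.83
ee_pos: [0.2037, -0.8031, 0.3057]
ee_rot: [-3.071, -0.388, 0.056]
contact_force: [0.2, -0.2, 0.4]
opening: 0.0929
```

```bash
python3 - <<'E'
from h import *; from rig import env
s=env.state(); print(s['q'].round(3),s['ee_pos'],cv2.Rodrigues(s['ee_rot'])[0].round(3))
E
```

```text
[ 1.406  1.141 -1.344  0.263  1.26   1.982  1.392] [ 0.20374583 -0.80308576  0.30567527] [[ 0.968  0.248 -0.042]
 [ 0.249 -0.968  0.041]
 [-0.03  -0.05  -0.998]]
```

Emit:
servo_tool(rows=[0, -0.3, 0, 0, 1, 0, -0.6, 0, 0, 1, 0, -1, 0, 0, 1, 0, -1, 0, 0, 1])

```text
time: 13.17
ee_pos: [0.1775, -0.7041, 0.3106]
ee_rot: [-3.07, -0.386, 0.058]
contact_force: [-0.7, 0.1, 2.7]
opening: 0.093
```

```bash
python3 - <<'E'
from h import *; from rig import env
s=env.state(); print(s['q'].round(3),s['ee_pos'],cv2.Rodrigues(s['ee_rot'])[0].round(3))
E
```

```text
[ 1.693  0.987 -1.326  0.939  0.963  1.794  1.028] [ 0.1775284  -0.70408077  0.31058898] [[ 0.968  0.247 -0.043]
 [ 0.248 -0.968  0.042]
 [-0.032 -0.051 -0.998]]
```

```bash
cat > fk.py <<'E'
import numpy as np, itertools
from scipy.spatial.transform import Rotation as R
def fk(p,s,q):
    # p: h,a1,L1,a2,L2,L3,b,yaw0
    ez=lambda t:R.from_rotvec([0,0,t]); ey=lambda t:R.from_rotvec([0,t,0])
    T=ez(p[7]+s[0]*q[0]); x=np.array([0,0,p[0]]); x=x+T.apply([p[8],0,0])
    T=T*ey(q[1])*ez(s[1]*q[2]); x=x+T.apply([p[1],0,p[2]])
    T=T*ey(q[3]); x=x+T.apply([p[3],0,0]); T=T*ez(s[2]*q[4]); x=x+T.apply([0,0,p[4]])
    T=T*ey(q[5]); x=x+T.apply([p[6],0,0]); T=T*ez(s[3]*q[6]+p[9]); x=x+T.apply([0,0,p[5]])
    return x,T
E
cat > data.py <<'E'
import numpy as np
D=[([1.32,.616,-.013,1.425,.008,1.103,-.04],[.145,-.633,.234],[-2.455,1.957,.003]),
([ 0.33404584,0.39594622,0.05055538,1.63944651,-0.02135398,1.10771826,-1.73492214],[.5003,-.2168,.2951],[1.526,-2.745,-.001]),
([ 1.53,0.638,-0.468,1.187,0.276,1.378,1.316],[0.1617231,-0.65526589,0.32165037],[-3.12,-.353,-.001]),
([ 1.378,1.077,-0.715,0.298,0.659,1.869,1.428],[0.20268942,-0.80606729,0.30528485],[-3.086,-.381,.042]),
([ 1.406,1.141,-1.344,0.263,1.26,1.982,1.392],[0.20374583,-0.80308576,0.30567527],[-3.071,-.388,.056]),
([ 1.693,0.987,-1.326,0.939,0.963,1.794,1.028],[0.1775284,-0.70408077,0.31058898],[-3.07,-.386,.058])]
E
python3 - <<'E'
from fk import *; from data import D; from scipy.optimize import least_squares
best=[]
for s in itertools.product([1,-1],repeat=4):
  for y0 in(0,np.pi):
   for w0 in (0,np.pi/2,np.pi,-np.pi/2):
    def f(p):
        o=[]
        for q,x,r in D:
            X,T=fk(p,s,q); o+=list((X-x)*5)+list((T.inv()*R.from_rotvec(r)).as_rotvec())
        return o
    z=least_squares(f,[.35,0,.5,0,.37,.3,0,y0,0,w0],max_nfev=60); best.append((z.cost,s,z.x))
best.sort(key=lambda b:b[0])
for b in best[:4]: print(b[0],b[1],b[2].round(3))
E
```

```text
0.00048050327320319907 (-1, -1, -1, -1) [ 1.700e-01  1.000e-03  5.400e-01  8.000e-03  3.540e-01  2.070e-01
 -1.800e-02 -3.400e-02  6.000e-03 -3.175e+00]
0.0004805032732032001 (-1, -1, -1, -1) [ 1.700e-01  1.000e-03  5.400e-01  8.000e-03  3.540e-01  2.070e-01
 -1.800e-02 -3.400e-02  6.000e-03 -3.175e+00]
0.0004805032732032013 (-1, -1, -1, -1) [ 1.700e-01  1.000e-03  5.400e-01  8.000e-03  3.540e-01  2.070e-01
 -1.800e-02 -3.400e-02  6.000e-03  3.108e+00]
0.00048050327320320714 (-1, -1, -1, -1) [ 1.700e-01  1.000e-03  5.400e-01  8.000e-03  3.540e-01  2.070e-01
 -1.800e-02 -3.400e-02  6.000e-03  3.108e+00]
```

```bash
cat > sim.py <<'E'
from fk import *
P=np.array([.170,.001,.540,.008,.354,.207,-.018,-.034,.006,3.108]);S=(-1,-1,-1,-1)
LO=np.array([-3.12,-.3,-1.34,.26,-1.36,.01,-2.84]);HI=np.array([3.12,2.06,1.32,2.42,4.5,1.98,2.84])
VM=np.array([2.79,2.79,3.14,3.14,3.14,3.14,3.14])*.7/12
def F(q): return fk(P,S,q)
def jac(q):
    x,T=F(q);J=np.zeros((6,7))
    for i in range(7):
        d=np.array(q,float);d[i]+=1e-5;y,U=F(d);J[:3,i]=(y-x)/1e-5;J[3:,i]=(U*T.inv()).as_rotvec()/1e-5
    return J,x,T
def ik(q,x,T,w,lam,n,mode=0):
    q=np.array(q,float);free=np.ones(7,bool)
    for _ in range(n):
        J,x0,T0=jac(q);e=np.r_[x-x0,w*(T*T0.inv()).as_rotvec()];J=J.copy();J[3:]*=w
        if mode: # active set
            free=np.ones(7,bool)
            for k in range(4):
                A=J*free;dq=A.T@np.linalg.solve(A@A.T+lam*np.eye(6),e)
                bad=free&(((q+dq<LO-1e-9)&(q<=LO+1e-6))|((q+dq>HI+1e-9)&(q>=HI-1e-6)))
                if not bad.any():break
                free&=~bad
        else: dq=J.T@np.linalg.solve(J@J.T+lam*np.eye(6),e)
        q=np.clip(q+dq,LO,HI)
    return q
def call(q,rows,w=1.,lam=1e-3,n=10,mode=0):
    bx,bT=F(q)
    for r in rows:
        tx=bx+bT.apply(np.array(r[:3])*.1);tT=bT*R.from_rotvec([0,0,r[3]*1.5])
        x,T=F(q);dx=tx-x;l=np.linalg.norm(dx);a=(tT*T.inv()).as_rotvec();la=np.linalg.norm(a)
        f=min(1,.0417/max(l,1e-9),.125/max(la,1e-9));x=x+dx*f;T=R.from_rotvec(a*f)*T
        qn=ik(q,x,T,w,lam,n,mode);d=qn-q;q=q+d*min(1,(VM/np.maximum(abs(d),1e-9)).min())
    return q
E
python3 - <<'E'
from sim import *; from data import D
out=[[0,.4,0,0],[0,.8,0,0],[0,1,0,0]]; hold=[[0,1,0,0]]*6; back=[[0,-.3,0,0],[0,-.6,0,0],[0,-1,0,0],[0,-1,0,0]]
print("meas",[(np.round(D[i][0],2).tolist(),R.from_rotvec(D[i][2]).as_matrix()[:,2].round(3)) for i in(3,4,5)])
for mode in(0,1):
 for w in(.3,1.):
  for lam in(1e-4,1e-3,1e-2):
   for n in (1,20):
    q=np.array(D[2][0]);o=[]
    for k in range(3):q=call(q,out,w,lam,n,mode)
    o.append(q)
    for k in range(2):q=call(q,hold,w,lam,n,mode)
    o.append(q);q=call(q,back,w,lam,n,mode);o.append(q)
    print(mode,w,lam,n,[(i.round(2).tolist(),F(i)[1].as_matrix()[:,2].round(3).tolist()) for i in o[:2]])
E
```

```text
meas [([1.38, 1.08, -0.72, 0.3, 0.66, 1.87, 1.43], array([-0.031,  0.028, -0.999])), ([1.41, 1.14, -1.34, 0.26, 1.26, 1.98, 1.39], array([-0.042,  0.041, -0.998])), ([1.69, 0.99, -1.33, 0.94, 0.96, 1.79, 1.03], array([-0.043,  0.042, -0.998]))]
0 0.3 0.0001 1 [([1.19, 1.44, -0.34, 0.26, 0.44, 1.98, 1.7], [-0.293, 0.415, -0.861]), ([0.96, 2.06, -0.26, 0.26, 0.47, 1.98, 2.15], [-0.67, 0.624, -0.402])]
0 0.3 0.0001 20 [([1.23, 1.44, -0.11, 0.26, 0.18, 1.98, 1.68], [-0.232, 0.456, -0.859]), ([1.2, 2.06, 0.07, 0.26, 0.02, 1.98, 1.73], [-0.365, 0.841, -0.398])]
0 0.3 0.001 1 [([1.22, 1.37, -0.35, 0.26, 0.43, 1.98, 1.65], [-0.243, 0.374, -0.895]), ([1.03, 1.92, -0.28, 0.26, 0.47, 1.98, 2.01], [-0.583, 0.616, -0.529])]
0 0.3 0.001 20 [([1.23, 1.38, -0.16, 0.26, 0.23, 1.98, 1.66], [-0.215, 0.406, -0.888]), ([1.19, 1.92, 0.06, 0.26, 0.03, 1.98, 1.73], [-0.362, 0.775, -0.519])]
0 0.3 0.01 1 [([1.32, 1.14, -0.4, 0.26, 0.38, 1.74, 1.5], [-0.005, -0.022, -1.0]), ([1.24, 1.37, -0.38, 0.26, 0.42, 1.78, 1.62], [-0.14, 0.212, -0.967])]
0 0.3 0.01 20 [([1.29, 1.2, -0.37, 0.26, 0.38, 1.89, 1.55], [-0.09
[... 2220 characters left out ...]
04, -1.0]), ([1.29, 1.14, 0.01, 0.26, 0.0, 1.71, 1.54], [-0.0, -0.029, -1.0])]
1 1.0 0.001 1 [([1.26, 1.31, -0.47, 0.26, 0.51, 1.98, 1.59], [-0.193, 0.322, -0.927]), ([1.3, 1.46, -1.34, 0.26, 1.35, 1.98, 1.49], [-0.19, 0.304, -0.934])]
1 1.0 0.001 20 [([1.33, 1.09, -0.21, 0.26, 0.19, 1.78, 1.5], [0.006, -0.019, -1.0]), ([1.3, 1.15, -0.02, 0.26, 0.02, 1.68, 1.52], [0.014, -0.054, -0.998])]
1 1.0 0.01 1 [([1.35, 1.1, -0.4, 0.26, 0.37, 1.79, 1.47], [0.003, -0.011, -1.0]), ([1.35, 1.16, -0.4, 0.26, 0.37, 1.69, 1.47], [0.011, -0.046, -0.999])]
1 1.0 0.01 20 [([1.34, 1.1, -0.38, 0.26, 0.35, 1.78, 1.47], [0.006, -0.019, -1.0]), ([1.34, 1.16, -0.31, 0.26, 0.29, 1.68, 1.49], [0.014, -0.054, -0.998])]
```

```bash
python3 - <<'E'
from sim import *; from data import D
seq=[[[-.744,-1,-.6,0]]*4]+[[[-.744,-1,0,0]]*4]*3+[[[-.3,-.4,0,.52]]*8]
seq2=[[[-.38,-.06,0,0]]+[[-.76,-.12,0,0]]*2+[[-.76,-.12,.63,0]]*4]
for a in(-.165,-.2,-.2,-.2,-.2,-.175,-.014): seq2.append([[0,0,0,a*k/8] for k in range(1,9)])
seq2+=[[[0,0,-.9,0]]*4]+[[[-.24,.87,0,0]]*3]*6+[[[-.12,.43,0,-.413]]+[[-.24,.87,0,-.413]]*5]
for lam,n in((1e-6,3),(1e-3,3),(1e-2,3),(1e-2,1)):
    q=np.array(D[0][0])
    for c in seq:q=call(q,c,1,lam,n,1)
    print(lam,n,"B",q.round(3));
    q=np.array(D[1][0])
    for c in seq2:q=call(q,c,1,lam,n,1)
    print("C",q.round(3),F(q)[0])
    q=call(np.array(D[4][0]),[[0,-.3,0,0],[0,-.6,0,0],[0,-1,0,0],[0,-1,0,0]],1,lam,n,1); print("F",q.round(3))
print(np.array(D[1][0]).round(3),np.array(D[2][0]),np.array(D[5][0]))
E
```

```text
1e-06 3 B [ 0.342  0.392  0.044  1.641 -0.021  1.11  -1.734]
C [ 1.531  0.634 -0.474  1.19   0.28   1.38   1.31 ] [ 0.16314575 -0.65326542  0.32256427]
F [ 1.696  0.993 -1.34   0.932  0.975  1.801  1.031]
0.001 3 B [ 0.342  0.392  0.044  1.641 -0.021  1.11  -1.734]
C [ 1.531  0.634 -0.473  1.19   0.28   1.38   1.31 ] [ 0.1631457  -0.65326531  0.32256418]
F [ 1.696  0.993 -1.34   0.932  0.975  1.801  1.031]
0.01 3 B [ 0.343  0.392  0.043  1.641 -0.021  1.11  -1.734]
C [ 1.531  0.634 -0.473  1.19   0.279  1.38   1.31 ] [ 0.16314454 -0.65321041  0.32253659]
F [ 1.694  0.994 -1.34   0.928  0.976  1.803  1.032]
0.01 1 B [ 0.349  0.389  0.041  1.647 -0.021  1.106 -1.729]
C [ 1.531  0.615 -0.471  1.232  0.275  1.354  1.299] [ 0.16440999 -0.64276824  0.3205971 ]
F [ 1.629  1.025 -1.34   0.774  1.026  1.879  1.102]
[ 0.334  0.396  0.051  1.639 -0.021  1.108 -1.735] [ 1.53   0.638 -0.468  1.187  0.276  1.378  1.316] [ 1.693  0.987 -1.326  0.939  0.963  1.794  1.028]
```

```bash
python3 - <<'E'
from sim import *; from data import D
from multiprocessing import Pool
q0=np.array(D[5][0])
def run(seed):
    g=np.random.default_rng(seed); q=q0; seq=[]
    for k in range(4):
        s=np.r_[g.uniform(-1,1,3),g.choice([-.6,-.3,0,.3,.6])]
        s=s.round(1); n=6; q=call(q,[s*min(1,(j+1)/n*1.3) for j in range(n)],1,1e-4,2,1); seq.append(s.tolist())
        x=F(q)[0]
        if x[2]<.28 or np.hypot(*x[:2])<.42 or (q[2]<-1.339 and k>1): return 9,seq,q
    return abs(q[2])+.7*abs(q[4]),seq,q
if __name__=="__main__":
    with Pool() as p: r=p.map(run,range(900))
    r.sort(key=lambda a:a[0])
    for a in r[:5]: print(round(a[0],3),a[1],a[2].round(2),F(a[2])[0].round(3))
E
```

```text
0.003 [[1.0, 0.1, -0.7, 0.6], [0.2, 0.7, -0.5, -0.3], [-0.0, 0.5, -0.9, -0.6], [1.0, 0.8, -0.7, 0.0]] [1.12 0.89 0.   0.26 0.   1.98 1.51] [ 0.309 -0.708  0.44 ]
0.005 [[0.9, 0.6, -0.8, 0.0], [0.2, 0.4, -0.4, -0.3], [0.5, -0.7, 0.1, 0.0], [0.6, 0.2, 1.0, 0.0]] [1.04 0.71 0.   1.09 0.   1.39 1.72] [ 0.336 -0.623  0.282]
0.006 [[0.7, 0.4, -1.0, -0.3], [0.6, 0.0, -0.8, 0.6], [-0.3, 0.6, 0.4, -0.6], [0.9, 0.1, -0.5, 0.6]] [1.11 0.84 0.01 0.37 0.   1.98 1.05] [ 0.311 -0.682  0.439]
0.011 [[-0.8, 0.3, 0.1, 0.3], [0.6, -0.2, -0.3, -0.6], [0.6, 0.8, -0.4, -0.3], [0.0, 0.1, -0.8, 0.3]] [ 1.22  0.91 -0.    0.26  0.02  1.98  1.76] [ 0.24  -0.739  0.427]
0.016 [[0.4, 0.3, -0.7, 0.3], [0.3, 0.7, -0.6, -0.6], [-0.6, 0.4, -0.1, 0.3], [-0.3, -0.9, -0.1, 0.0]] [ 1.29  0.65  0.01  0.85 -0.    1.69  0.99] [ 0.163 -0.677  0.405]
```

Emit:
servo_tool(rows=[0, 0, -0.4, 0, 1, 0, 0, -0.7, 0, 1, 0, 0, -1, 0, 1])

```text
time: 13.42
ee_pos: [0.1816, -0.7097, 0.4108]
ee_rot: [-3.069, -0.39, 0.06]
contact_force: [-0.0, -1.4, -0.6]
opening: 0.0933
```

Emit:
servo_tool(rows=[0, 0, -0.4, 0, 1, 0, 0, -0.8, 0, 1, 0, 0, -1, 0, 1])

```text
time: 13.67
ee_pos: [0.1825, -0.7092, 0.4273]
ee_rot: [-3.029, -0.373, 0.066]
contact_force: [0.3, -0.6, -1.6]
opening: 0.0933
```

Emit:
servo_tool(rows=[0, 0, -0.4, 0, 1, 0, 0, -0.8, 0, 1, 0, 0, -1, 0, 1])

```text
time: 13.92
ee_pos: [0.18, -0.7022, 0.4373]
ee_rot: [-3.009, -0.367, 0.074]
contact_force: [0.2, 0.4, -0.9]
opening: 0.0931
```

```bash
cat > st.py <<'E'
from h import *; from rig import env
s=env.state(); M=cv2.Rodrigues(s['ee_rot'])[0]
print(round(float(s['time']),2),"q",s['q'].round(3).tolist(),"x",s['ee_pos'].round(3).tolist(),"toolx",M[:,0].round(3),"z",M[:,2].round(3), "tilt along d/side",np.round([M[:2,2]@[.224,-.975],M[:2,2]@[.975,.224]],3))
E
python3 st.py
```

```text
13.92 q [1.302, 0.822, -0.112, 0.459, 0.114, 1.98, 1.502] x [0.18, -0.702, 0.437] toolx [ 0.97   0.242 -0.035] z [-0.061  0.103 -0.993] tilt along d/side [-0.114 -0.037]
```

```bash
python3 - <<'E'
import sim; from sim import *; from data import D
up=[[[0,0,-.4,0],[0,0,-.7,0],[0,0,-1,0]]]+[[[0,0,-.4,0],[0,0,-.8,0],[0,0,-1,0]]]*2
out=[[0,.4,0,0],[0,.8,0,0],[0,1,0,0]]; hold=[[0,1,0,0]]*6
G=np.array([1.302,.822,-.112,.459,.114,1.98,1.502]); zt=np.array([-.061,.103])
def call2(q,rows,w,lam,n,k,tr):
    # k substeps along the row, clip mode
    bx,bT=F(q);cx,cT=F(q)
    for r in rows:
        tx=bx+bT.apply(np.array(r[:3])*.1);tT=bT
        x,T=(cx,cT) if tr else F(q)
        dx=tx-x;l=np.linalg.norm(dx);a=(tT*T.inv()).as_rotvec();la=np.linalg.norm(a)
        f=min(1,.0417/max(l,1e-9),.125/max(la,1e-9))
        for j in range(k):
            g=f*(j+1)/k; qn=ik(q,x+dx*g,R.from_rotvec(a*g)*T,w,lam,n,MODE);d=qn-q;q=q+d*min(1,(VM/k/np.maximum(abs(d),1e-9)).min())
        cx,cT=x+dx*f,R.from_rotvec(a*f)*T
    return q
res=[]
for MODE in(0,1):
 for w in(.1,.3,.6,1.):
  for lam in(1e-4,1e-3,1e-2,3e-2):
   for n,k in((1,1),(5,1),(30,1),(1,5)):
    for tr in (0,1):
     q=np.array(D[5][0])
     for c in up:q=call2(q,c,w,lam,n,k,tr)
     e1=np.linalg.norm(q-G)
     z1=F(q)[1].as_matrix()[:2,2]
     p=np.array(D[2][0])
     for i in range(3):p=call2(p,out,w,lam,n,k,tr)
     z2=F(p)[1].as_matrix()[:2,2]
     e=np.linalg.norm(z1-zt)+np.linalg.norm(z2-[-.031,.028]); res.append((e,e1,MODE,w,lam,n,k,tr,q.round(2).tolist(),z1.round(3),p.round(2).tolist(),z2.round(3)))
res.sort(key=lambda r:r[0])
for r in res[:6]:print(r)
E
```

```text
(np.float64(0.04130432521166941), np.float64(0.1058577359310909), 1, 1.0, 0.001, 5, 1, 1, [1.29, 0.75, -0.13, 0.53, 0.13, 1.98, 1.5], array([-0.077,  0.105]), [1.4, 1.11, -1.14, 0.28, 1.06, 1.91, 1.4], array([-0.022,  0.005]))
(np.float64(0.04748904183537085), np.float64(0.1056214504122747), 1, 1.0, 0.001, 30, 1, 1, [1.29, 0.76, -0.12, 0.54, 0.13, 1.98, 1.5], array([-0.08 ,  0.114]), [1.4, 1.11, -1.12, 0.28, 1.03, 1.91, 1.4], array([-0.019,  0.005]))
(np.float64(0.05541061904445345), np.float64(0.046485114481170764), 1, 1.0, 0.0001, 5, 1, 0, [1.32, 0.81, -0.12, 0.48, 0.11, 1.98, 1.47], array([-0.047,  0.123]), [1.39, 1.11, -1.13, 0.28, 1.04, 1.9, 1.41], array([-0.02 , -0.001]))
(np.float64(0.058113383383217025), np.float64(0.03782535816903772), 1, 0.6, 0.0001, 5, 1, 0, [1.31, 0.82, -0.12, 0.48, 0.11, 1.98, 1.48], array([-0.055,  0.123]), [1.39, 1.11, -1.13, 0.28, 1.05, 1.89, 1.41], array([-0.02 , -0.008]))
(np.float64(0.07030633450512652), np.float64(0.06608260718478631), 1, 1.0, 0.001, 5, 1, 0, [1.3, 0.78, -0.13, 0.51, 0.13, 1.98, 1.5], array([-0.071,  0.108]), [1.34, 1.09, -0.35, 0.26, 0.32, 1.78, 1.48], array([ 0.006, -0.019]))
(np.float64(0.07442366965987951), np.float64(0.07607503085576058), 1, 1.0, 0.01, 30, 1, 0, [1.3, 0.76, -0.12, 0.5, 0.13, 1.98, 1.5], array([-0.064,  0.088]), [1.34, 1.1, -0.37, 0.26, 0.33, 1.78, 1.47], array([ 0.006, -0.019]))
```

```bash
cat > plan.py <<'E'
from sim import *; from multiprocessing import Pool; import itertools
d=np.array([.224,-.975]); G=np.array([1.302,.822,-.112,.459,.114,1.98,1.502])
def run(s):
    o=[]
    for w,lam in((1,1e-3),(1,1e-4),(.6,1e-4)):
        q=G
        for k in range(8): q=call(q,[np.array(s)*.4,np.array(s)*.8,s],w,lam,5,1)
        z=F(q)[1].as_matrix()[:2,2]; o.append((round(z@d,3),round(z@[.975,.224],3)))
    return o,s,q.round(2).tolist(),F(q)[0].round(2).tolist()
if __name__=="__main__":
    S=[list(map(float,s))+[0.] for s in itertools.product([-1,0,1],repeat=3) if any(s)]
    with Pool() as p: r=p.map(run,S)
    r.sort(key=lambda a:-a[0][0][0])
    for a in r[:9]+r[-2:]: print(a)
E
time python3 plan.py
```

```text
([(np.float64(0.071), np.float64(-0.03)), (np.float64(0.238), np.float64(0.025)), (np.float64(0.358), np.float64(0.032))], [0.0, 1.0, -1.0, 0.0], [1.57, 0.7, -1.32, 0.26, 1.06, 1.98, 1.35], [0.1, -0.68, 0.64])
([(np.float64(0.059), np.float64(-0.031)), (np.float64(0.536), np.float64(-0.24)), (np.float64(0.508), np.float64(-0.018))], [0.0, 0.0, -1.0, 0.0], [1.24, 0.26, -0.0, 0.37, 0.06, 1.98, 1.51], [0.13, -0.47, 0.8])
([(np.float64(0.038), np.float64(-0.068)), (np.float64(0.193), np.float64(-0.033)), (np.float64(0.269), np.float64(-0.09))], [-1.0, 1.0, -1.0, 0.0], [1.82, 0.79, -1.34, 0.26, 1.16, 1.98, 1.76], [-0.09, -0.72, 0.58])
([(np.float64(0.037), np.float64(0.007)), (np.float64(0.196), np.float64(0.045)), (np.float64(0.088), np.float64(-0.01))], [1.0, 1.0, -1.0, 0.0], [1.0, 0.83, 0.25, 0.26, -0.18, 1.98, 1.32], [0.36, -0.66, 0.49])
([(np.float64(0.036), np.float64(-0.104)), (np.float64(0.389), np.float64(-0.138)), (np.float64(0.388), np.float64(-0.161))], [-1.0, 0.0, -1.0, 0.0], [1.87, 0.45, -0.05, 0.28, -0.03, 1.98, 2.09], [-0.17, -0.56, 0.73])
([(np.float64(0.034), np.float64(
[... 597 characters left out ...]
 -0.27, 0.73])
([(np.float64(-0.029), np.float64(0.055)), (np.float64(0.189), np.float64(0.073)), (np.float64(0.19), np.float64(0.142))], [1.0, -1.0, -1.0, 0.0], [-0.23, 0.18, 0.57, 0.78, -0.02, 1.98, 0.57], [0.43, -0.1, 0.71])
([(np.float64(-0.169), np.float64(-0.039)), (np.float64(-0.28), np.float64(0.077)), (np.float64(-0.335), np.float64(0.007))], [0.0, -1.0, 0.0, 0.0], [1.12, -0.3, 0.17, 1.93, 0.03, 1.84, 1.53], [0.02, -0.15, 0.45])
([(np.float64(-0.383), np.float64(-0.086)), (np.float64(-0.513), np.float64(-0.118)), (np.float64(-0.55), np.float64(-0.121))], [0.0, -1.0, 1.0, 0.0], [1.93, 1.27, -1.34, 2.42, 0.91, 1.28, 0.11], [0.07, -0.23, 0.03])
real	0m8.198s
user	0m25.687s
sys	0m0.176s
```

Emit:
servo_tool(rows=[0, 0, -0.5, 0, 1, 0, 0, -1, 0, 1, 0, 0, -1, 0, 1])

```text
time: 14.17
ee_pos: [0.1475, -0.7193, 0.5151]
ee_rot: [3.084, 0.173, 0.028]
contact_force: [-5.8, 1.1, 4.1]
opening: 0.0928
```

Emit:
servo_tool(rows=[0, 0, -0.5, 0, 1, 0, 0, -1, 0, 1, 0, 0, -1, 0, 1])

```text
time: 14.42
ee_pos: [0.1663, -0.7119, 0.5532]
ee_rot: [3.005, 0.237, 0.055]
contact_force: [-5.0, -1.4, -1.4]
opening: 0.0929
```

Emit:
servo_tool(rows=[0, 0, -0.5, 0, 1, 0, 0, -1, 0, 1, 0, 0, -1, 0, 1])

```text
time: 14.67
ee_pos: [0.1813, -0.6909, 0.6026]
ee_rot: [2.926, 0.296, 0.116]
contact_force: [3.2, 1.1, 0.6]
opening: 0.0928
```

Emit:
servo_tool(rows=[0, 0, -0.5, 0, 1, 0, 0, -1, 0, 1, 0, 0, -1, 0, 1])

```text
time: 14.92
ee_pos: [0.1657, -0.6651, 0.6618]
ee_rot: [2.838, 0.257, 0.12]
contact_force: [-0.1, -0.8, -0.1]
opening: 0.0933
```

```bash
python3 st.py
```

```text
14.92 q [1.244, 0.614, 0.416, 0.266, -0.371, 1.982, 1.533] x [0.166, -0.665, 0.662] toolx [0.981 0.188 0.056] z [ 0.108 -0.277 -0.955] tilt along d/side [0.294 0.043]
```

Emit:
servo_tool(rows=[0, 0, -0.5, 0, 1, 0, 0, -1, 0, 1, 0, 0, -1, 0, 1])

```text
time: 15.17
ee_pos: [0.1627, -0.6339, 0.7061]
ee_rot: [2.777, 0.273, 0.148]
contact_force: [0.9, 0.2, 0.0]
opening: 0.0931
```

Emit:
servo_tool(rows=[0, 0, -0.5, 0, 1, 0, 0, -1, 0, 1, 0, 0, -1, 0, 1])

```text
time: 15.42
ee_pos: [0.1475, -0.6026, 0.7538]
ee_rot: [2.701, 0.247, 0.152]
contact_force: [-0.1, -0.4, 0.6]
opening: 0.0929
```

Emit:
servo_tool(rows=[0, 0, -0.5, 0, 1, 0, 0, -1, 0, 1, 0, 0, -1, 0, 1])

```text
time: 15.67
ee_pos: [0.1403, -0.5677, 0.7942]
ee_rot: [2.636, 0.251, 0.173]
contact_force: [1.2, -1.2, -0.2]
opening: 0.0926
```

```bash
python3 st.py
```

```text
15.67 q [1.267, 0.398, 0.22, 0.263, -0.213, 1.982, 1.503] x [0.14, -0.568, 0.794] toolx [0.975 0.207 0.078] z [ 0.166 -0.454 -0.875] tilt along d/side [0.48 0.06]
```

Emit:
servo_tool(rows=[0, 0, -0.5, 0, 1, 0, 0, -1, 0, 1, 0, 0, -1, 0, 1])

```text
time: 15.92
ee_pos: [0.1279, -0.5308, 0.8337]
ee_rot: [2.567, 0.241, 0.185]
contact_force: [1.0, 0.2, -0.5]
opening: 0.0927
```

Emit:
servo_tool(rows=[0, 0, -0.5, 0, 1, 0, 0, -1, 0, 1, 0, 0, -1, 0, 1])

```text
time: 16.17
ee_pos: [0.113, -0.495, 0.8664]
ee_rot: [2.507, 0.224, 0.188]
contact_force: [0.7, 0.6, -0.5]
opening: 0.0934
```

```bash
python3 st.py; python3 - <<'E'
from h import *; from rig import calibration
ct=calibration("top"); d=np.load("pics/top2.npy"); im=cv2.imread("pics/top2.png"); P=cloud(ct,d)
a=cv2.resize(im[120:250,120:390],(800,385),interpolation=cv2.INTER_CUBIC); cv2.imwrite("pics/t2crop.png",np.clip(a*1.4,0,255).astype(np.uint8))
for n,(r0,r1,c0,c1),zz in(("beaker",(130,165,222,255),.05),("flask",(170,208,130,166),.05)):
    m=np.zeros(d.shape,bool);m[r0:r1,c0:c1]=1;m&=(P[...,2]>zz)&(d>0)
    print(n,m.sum(),P[m].mean(0).round(3) if m.any() else 0,P[m].max(0).round(3) if m.any() else 0)
# pan: grey disc; balance top
m=np.zeros(d.shape,bool);m[165:242,170:242]=1;m&=(P[...,2]>.041)&(P[...,2]<.06)&(d>0)
h=cv2.cvtColor(im,cv2.COLOR_BGR2HSV)
m=m.astype(np.uint8);m=cv2.morphologyEx(m,cv2.MORPH_OPEN,np.ones((5,5)));k,l,s,c=cv2.connectedComponentsWithStats(m)
for i in range(1,k):
    Q=P[l==i]; print("pan cand",s[i],c[i],cv2.minEnclosingCircle(Q[:,:2].astype(np.float32)),np.median(Q[:,2]))
E
```

```text
16.17 q [1.326, 0.263, 0.016, 0.262, -0.061, 1.983, 1.475] x [0.113, -0.495, 0.866] toolx [0.976 0.203 0.083] z [ 0.186 -0.564 -0.805] tilt along d/side [0.591 0.055]
beaker 182 [0.693 0.143 0.08 ] [0.723 0.173 0.102]
flask 175 [0.538 0.435 0.088] [0.562 0.458 0.117]
pan cand [202 181  17  13 129] [211.20155039 186.63565891] ((0.5472996234893799, 0.2287951409816742), 0.032212648540735245) 0.04547145616132216
pan cand [197 192  14  22 172] [204.47093023 202.48837209] ((0.49873489141464233, 0.25550732016563416), 0.03892633691430092) 0.045367233798339665
pan cand [195 199   6   6  35] [197.42857143 201.57142857] ((0.5021317601203918, 0.26999813318252563), 0.012280226685106754) 0.045942760076652524
pan cand [213 207   6   6  35] [215.42857143 209.42857143] ((0.47629645466804504, 0.20804986357688904), 0.011829152703285217) 0.04558873948178365
```

View pics/t2crop.png

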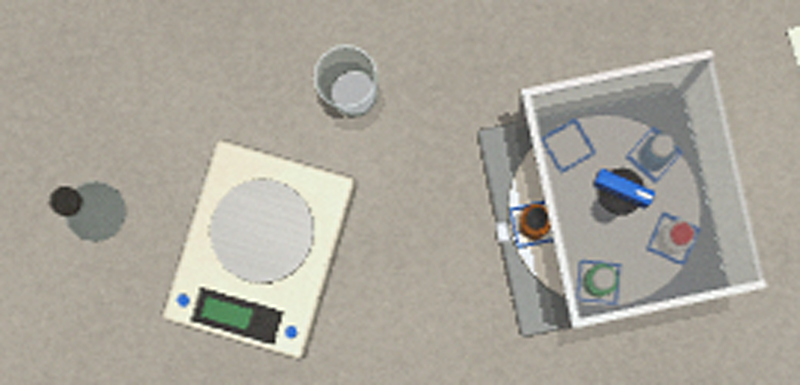

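```bash
python3 - <<'E'
from h import *; from rig import calibration
ct,cs=calibration("top"),calibration("scene"); f=lambda x,y:(x/2.963+120,y/2.963+120)
print("amber cap",cast(ct,f(537,221),.114),tri(ct,f(537,221),cs,(259.5,208.75)))
print("mark",cast(ct,f(502,231),.018),"pan",cast(ct,f(262,230),.045),"knob",cast(ct,f(624,188),.242))
print("pan tri", tri(ct,f(262,230),cs,(338.5,289)))
im=cv2.imread("pics/top2.png");h=cv2.cvtColor(im,cv2.COLOR_BGR2HSV);m=(h[...,0]>4)&(h[...,0]<18)&(h[...,1]>130);m[:185]=0;m[205:]=0;m[:,:285]=0;m[:,312:]=0
v,u=np.nonzero(m);print(m.sum(),u.mean(),v.mean(),cast(ct,(u.mean(),v.mean()),.09))
from sim import *
q=np.array([1.326,.263,.016,.262,-.061,1.98,1.475]);q=call(q,[[0,0,0,.094]]*3,1,1e-4,3,1)
T=F(q)[1];print("T",T.as_matrix().round(3),F(q)[0])
b=np.array([.530,-.077,0]); z=T.as_matrix()[:,2]
G=b+[0,0,.078]; tcp=G+.002*z; pre=tcp-.14*z; print("tcp grasp",tcp,"pre",pre)
x=F(q)[0]; way=[np.array([.30,-.32,.70]),np.array([.43,.03,.42]),pre,tcp]
for w in way:
    dl=T.inv().apply(w-x); print("way",w.round(3),"tool shift",dl.round(3)); n=int(np.ceil(np.linalg.norm(dl)/.1))
    for k in range(n): q=call(q,[np.r_[dl/n/.1*a,0] for a in(.33,.67,1)],1,1e-4,3,1)
    x=F(q)[0]; print("   reached",x.round(3),q.round(2),F(q)[1].as_matrix()[:,2].round(3))
E
```

```text
amber cap [[ 0.52603875 -0.07932281  0.114     ]] (array([ 0.52685685, -0.07955266,  0.10332331]), [np.float64(0.0003338444588724008), np.float64(0.00033384445887221336)])
mark [[ 0.523027   -0.04269664  0.018     ]] pan [[0.51619602 0.23347678 0.045     ]] knob [[ 0.54780157 -0.15930891  0.242     ]]
pan tri (array([0.51517054, 0.23684807, 0.0370683 ]), [np.float64(0.00257510196422776), np.float64(0.0025751019642276597)])
43 299.48837209302326 195.27906976744185 [[ 0.52602302 -0.07463916  0.09      ]]
T [[ 0.986 -0.017  0.167]
 [ 0.082 -0.816 -0.572]
 [ 0.146  0.577 -0.803]] [ 0.10561664 -0.45708489  0.83786941]
tcp grasp [ 0.53033339 -0.07814305  0.07639305] pre [0.50699619 0.00187022 0.18887972]
way [ 0.3  -0.32  0.7 ] tool shift [ 0.183 -0.195  0.065]
   reached [ 0.3  -0.32  0.7 ] [ 0.83 -0.02 -0.21  1.14  0.36  1.49  0.73] [ 0.167 -0.572 -0.803]
way [0.43 0.03 0.42] tool shift [ 0.116 -0.45   0.047]
   reached [0.43 0.03 0.42] [ 0.31  0.17 -0.84  1.76  0.75  1.47 -0.65] [ 0.167 -0.572 -0.803]
way [0.507 0.002 0.189] tool shift [ 0.04  -0.112  0.215]
   reached [0.507 0.002 0.189] [ 0.2   0.58 -0.71  1.98  1.13  1.19 -1.13] [ 0.167 -0.572 -0.803]
way [ 0.53  -0.078  0.076] tool shift [-0.   -0.    0.14]
   reached [ 0.53  -0.078  0.076] [ 0.28  0.78 -0.58  2.03  1.42  1.04 -1.29] [ 0.167 -0.572 -0.803]
```

Emit:
servo_tool(rows=[0, 0, 0, -0.05, 1, 0, 0, 0, -0.094, 1, 0, 0, 0, -0.094, 1])

```text
time: 16.42
ee_pos: [0.1147, -0.4972, 0.864]
ee_rot: [2.483, 0.404, 0.132]
contact_force: [0.9, 0.2, 0.1]
opening: 0.0929
```

```bash
python3 st.py; python3 - <<'E'
from sim import *; from rig import env
def elbow(q):
    ez=lambda t:R.from_rotvec([0,0,t]);ey=lambda t:R.from_rotvec([0,t,0])
    A=ez(-.034-q[0])*ey(q[1])*ez(-q[2]); e=np.array([0,0,.17])+A.apply([0,0,.54]); A=A*ey(q[3])*ez(-q[4]);return e,e+A.apply([0,0,.354])
s=env.state();q=s['q'].copy();x,T=s['ee_pos'],R.from_rotvec(s['ee_rot']);q=np.clip(q,LO,HI);x=F(q)[0];T=F(q)[1]
print(T.as_matrix().round(3))
f=np.array([-.2237,.9747,0]);b=np.array([.527,-.0775,0]);z=T.as_matrix()[:,2]
tcp=b+[0,0,.078]+.002*z;pre=tcp-.14*z
way=[np.array([.30,-.32,.70]),np.array([.42,.04,.45]),pre,tcp,tcp+[0,0,.045],tcp+[0,0,.045]+.12*f,np.array([.516,.235,.16])]
for w in way:
    dl=T.inv().apply(w-x);n=int(np.ceil(np.linalg.norm(dl)/.1)); print("way",w.round(3),"shift",dl.round(3),n,"per call",(dl/n/.1).round(3))
    for k in range(n):
        q=call(q,[np.r_[dl/n/.1*a,0] for a in(.33,.67,1)],1,1e-4,3,1)
    e,wr=elbow(q);x=F(q)[0]; print("   at",x.round(3),q.round(2),"el",e.round(2),"wr",wr.round(2))
    fo=np.linspace(e,wr,12);st=(fo-[.549,-.16,0])@np.c_[-f,[ .9747,.2237,0],[0,0,1]]; st=st[np.argmin(np.where(st[:,0]>-.2,st[:,2],9))]; print("   forearm nearest in stand frame",st.round(3))
E
```

```text
16.42 q [1.326, 0.266, 0.014, 0.264, -0.061, 1.982, 1.617] x [0.115, -0.497, 0.864] toolx [0.948 0.317 0.   ] z [ 0.187 -0.559 -0.808] tilt along d/side [0.587 0.057]
[[ 0.95   0.261  0.168]
 [ 0.31  -0.763 -0.567]
 [-0.02   0.591 -0.807]]
way [ 0.3  -0.32  0.7 ] shift [ 0.229 -0.136  0.063] 3 per call [ 0.765 -0.454  0.21 ]
   at [ 0.3  -0.32  0.7 ] [ 0.84 -0.02 -0.22  1.14  0.35  1.49  1.01] el [-0.01  0.01  0.71] wr [ 0.25 -0.19  0.87]
   forearm nearest in stand frame [-0.199 -0.431  0.766]
way [0.42 0.04 0.45] shift [ 0.231 -0.391  0.018] 5 per call [ 0.461 -0.782  0.036]
   at [0.42 0.04 0.45] [ 0.34  0.14 -0.89  1.7   0.72  1.54 -0.33] el [ 0.07 -0.03  0.7 ] wr [0.37 0.15 0.63]
   forearm nearest in stand frame [-0.237 -0.438  0.705]
way [0.504 0.001 0.189] shift [ 0.073 -0.102  0.247] 3 per call [ 0.242 -0.34   0.822]
   at [0.504 0.001 0.189] [ 0.22  0.58 -0.74  1.98  1.14  1.2  -0.85] el [ 0.29 -0.07  0.62] wr [0.46 0.11 0.37]
   forearm nearest in stand frame [-0.192 -0.159  0.529]
way [ 0.527 -0.079  0.076] shift [ 0.   -0.    0.14] 2 per call [ 0.  -0.   0.7]
   at [ 0.5
[... 235 characters left out ...]
9  0.266 -0.363]
   at [ 0.527 -0.079  0.121] [ 0.32  0.7  -0.65  2.01  1.34  1.07 -0.9 ] el [ 0.33 -0.12  0.58] wr [0.49 0.03 0.3 ]
   forearm nearest in stand frame [-0.195 -0.02   0.301]
way [0.5   0.038 0.121] shift [ 0.011 -0.096 -0.071] 2 per call [ 0.054 -0.481 -0.354]
   at [0.5   0.038 0.121] [ 0.1   0.71 -0.69  2.02  1.22  1.18 -1.06] el [ 0.35 -0.05  0.58] wr [0.46 0.14 0.3 ]
   forearm nearest in stand frame [-0.198 -0.128  0.503]
way [0.516 0.235 0.16 ] shift [ 0.075 -0.123 -0.14 ] 3 per call [ 0.25  -0.411 -0.467]
   at [0.516 0.235 0.16 ] [-0.23  0.78 -0.74  1.69  1.01  1.46 -1.05] el [0.37 0.07 0.55] wr [0.48 0.34 0.34]
   forearm nearest in stand frame [-0.269 -0.121  0.555]
```

Emit:
servo_tool(rows=[0.25, -0.15, 0.07, 0, 1, 0.5, -0.3, 0.14, 0, 1, 0.76, -0.45, 0.21, 0, 1])

```text
time: 16.67
ee_pos: [0.1798, -0.4505, 0.8187]
ee_rot: [2.486, 0.398, 0.13]
contact_force: [-0.0, 0.3, 1.1]
opening: 0.0928
```

Emit:
servo_tool(rows=[0.25, -0.15, 0.07, 0, 1, 0.5, -0.3, 0.14, 0, 1, 0.76, -0.45, 0.21, 0, 1])

```text
time: 16.92
ee_pos: [0.2448, -0.4029, 0.7757]
ee_rot: [2.485, 0.399, 0.131]
contact_force: [-0.5, -1.2, -0.4]
opening: 0.0929
```

Emit:
servo_tool(rows=[0.25, -0.15, 0.07, 0, 1, 0.5, -0.3, 0.14, 0, 1, 0.76, -0.45, 0.21, 0, 1])

```text
time: 17.17
ee_pos: [0.3094, -0.3564, 0.732]
ee_rot: [2.485, 0.399, 0.13]
contact_force: [0.1, -0.5, 0.3]
opening: 0.093
```

Emit:
servo_tool(rows=[0.15, -0.26, 0.01, 0, 1, 0.3, -0.52, 0.02, 0, 1, 0.46, -0.78, 0.03, 0, 1])

```text
time: 17.42
ee_pos: [0.3334, -0.2837, 0.683]
ee_rot: [2.486, 0.399, 0.129]
contact_force: [0.6, -0.4, 0.2]
opening: 0.0932
```

Emit:
servo_tool(rows=[0.15, -0.26, 0.01, 0, 1, 0.3, -0.52, 0.02, 0, 1, 0.46, -0.78, 0.03, 0, 1])

```text
time: 17.67
ee_pos: [0.3573, -0.211, 0.6349]
ee_rot: [2.485, 0.399, 0.129]
contact_force: [-0.1, -0.2, -0.1]
opening: 0.0933
```

Emit:
servo_tool(rows=[0.15, -0.26, 0.01, 0, 1, 0.3, -0.52, 0.02, 0, 1, 0.46, -0.78, 0.03, 0, 1])

```text
time: 17.92
ee_pos: [0.3814, -0.1385, 0.5865]
ee_rot: [2.485, 0.398, 0.129]
contact_force: [0.2, -0.3, -0.7]
opening: 0.0931
```

Emit:
servo_tool(rows=[0.15, -0.26, 0.01, 0, 1, 0.3, -0.52, 0.02, 0, 1, 0.46, -0.78, 0.03, 0, 1])

```text
time: 18.17
ee_pos: [0.4056, -0.0662, 0.5383]
ee_rot: [2.485, 0.398, 0.129]
contact_force: [1.2, 0.0, 0.1]
opening: 0.0929
```

Emit:
servo_tool(rows=[0.15, -0.26, 0.01, 0, 1, 0.3, -0.52, 0.02, 0, 1, 0.46, -0.78, 0.03, 0, 1, 0.46, -0.78, 0.03, 0, 1])

```text
time: 18.5
ee_pos: [0.4307, 0.0088, 0.4866]
ee_rot: [2.488, 0.413, 0.124]
contact_force: [-1.2, 1.0, -0.8]
opening: 0.093
```

```bash
python3 st.py
```

```text
18.5 q [0.322, 0.161, -0.959, 1.659, 0.718, 1.617, -0.367] x [0.431, 0.009, 0.487] toolx [ 0.947  0.321 -0.007] z [ 0.182 -0.555 -0.812] tilt along d/side [0.582 0.053]
```

Emit:
servo_tool(rows=[0.07, -0.16, 0.29, 0, 1, 0.15, -0.33, 0.58, 0, 1, 0.22, -0.49, 0.867, 0, 1])

```text
time: 18.75
ee_pos: [0.4549, 0.0004, 0.3909]
ee_rot: [2.486, 0.397, 0.13]
contact_force: [0.6, 0.6, -0.1]
opening: 0.0929
```

Emit:
servo_tool(rows=[0.07, -0.16, 0.29, 0, 1, 0.15, -0.33, 0.58, 0, 1, 0.22, -0.49, 0.867, 0, 1])

```text
time: 19.0
ee_pos: [0.4793, -0.0043, 0.2916]
ee_rot: [2.486, 0.396, 0.128]
contact_force: [0.5, -1.1, 0.3]
opening: 0.0932
```

Emit:
servo_tool(rows=[0.07, -0.16, 0.29, 0, 1, 0.15, -0.33, 0.58, 0, 1, 0.22, -0.49, 0.867, 0, 1, 0.22, -0.49, 0.867, 0, 1])

```text
time: 19.33
ee_pos: [0.5018, -0.0106, 0.1885]
ee_rot: [2.486, 0.398, 0.113]
contact_force: [0.6, 0.1, 0.1]
opening: 0.0932
```

```bash
python3 st.py; python3 - <<'E'
from h import *; from rig import snapshot,calibration,env
c=calibration("wrist");p,d=snapshot("wrist");im=p[:,:,::-1].copy();cv2.imwrite("pics/w3.png",np.clip(im*1.3,0,255).astype(np.uint8))
P=cloud(c,d);h=cv2.cvtColor(im,cv2.COLOR_BGR2HSV);m=(h[...,0]>4)&(h[...,0]<20)&(h[...,1]>130)&(P[...,2]>.03)&(P[...,2]<.11)&(np.hypot(P[...,0]-.527,P[...,1]+.078)<.04)
v,u=np.nonzero(m);Q=P[m];print(m.sum(),u.mean() if len(u) else 0,v.mean() if len(v) else 0,Q.mean(0).round(4),Q.min(0).round(3),Q.max(0).round(3))
o=cam(c);print("cam at",(-o[0].T@o[1]).round(3))
from scipy.optimize import least_squares
B=Q[(Q[:,2]<.088)]; s=least_squares(lambda a:np.hypot(B[:,0]-a[0],B[:,1]-a[1])-.018,[.527,-.078],loss='soft_l1',f_scale=.002);print("axis fit",s.x,np.abs(s.fun).mean())
E
```

```text
19.33 q [0.144, 0.62, -0.798, 2.018, 1.11, 1.263, -0.984] x [0.502, -0.011, 0.189] toolx [ 0.951  0.309 -0.012] z [ 0.172 -0.561 -0.809] tilt along d/side [0.586 0.042]
1869 287.6431246655966 189.0529695024077 [ 0.5271 -0.0629  0.075 ] [ 0.514 -0.088  0.033] [ 0.547 -0.056  0.101]
cam at [0.458 0.13  0.266]
axis fit [ 0.53199176 -0.07565047] 0.0003393037828345935
```

View pics/w3.png

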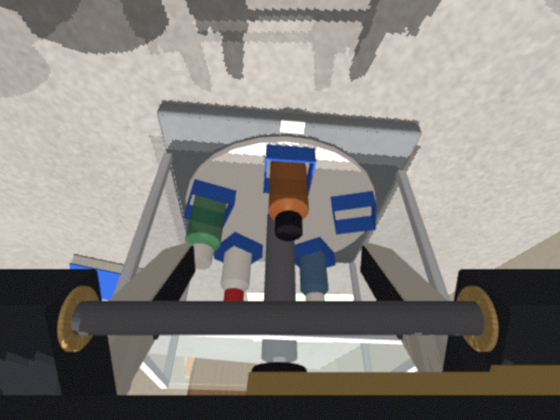

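Emit:
servo_tool(rows=[0.09, -0.09, 0, 0, 1, 0.09, -0.09, 0.25, 0, 1, 0.09, -0.09, 0.5, 0, 1, 0.09, -0.09, 0.7, 0, 1, 0.09, -0.09, 0.7, 0, 1])

```text
time: 19.8
ee_pos: [0.5229, -0.0404, 0.1323]
ee_rot: [2.483, 0.391, 0.126]
contact_force: [-0.4, 0.4, -0.0]
opening: 0.093
```

Emit:
servo_tool(rows=[0, 0, 0.15, 0, 1, 0, 0, 0.3, 0, 1, 0, 0, 0.45, 0, 1, 0, 0, 0.58, 0, 1, 0, 0, 0.655, 0, 1, 0, 0, 0.655, 0, 1])

```text
time: 20.3
ee_pos: [0.5356, -0.075, 0.0804]
ee_rot: [2.484, 0.394, 0.13]
contact_force: [-0.3, 0.3, 0.7]
opening: 0.0932
```

```bash
python3 st.py
```

```text
20.3 q [0.199, 0.813, -0.68, 2.061, 1.385, 1.142, -1.134] x [0.536, -0.075, 0.08] toolx [0.951 0.31  0.001] z [ 0.184 -0.561 -0.807] tilt along d/side [0.588 0.053]
```

Emit:
servo_tool(rows=[-0.045, -0.03, 0.05, 0, 1, -0.045, -0.03, 0.05, 0, 0.6, -0.045, -0.03, 0.05, 0, 0.3, -0.045, -0.03, 0.05, 0, 0, -0.045, -0.03, 0.05, 0, 0, -0.045, -0.03, 0.05, 0, 0, -0.045, -0.03, 0.05, 0, 0, -0.045, -0.03, 0.05, 0, 0], force=15)

```text
time: 20.97
ee_pos: [0.5307, -0.0769, 0.0737]
ee_rot: [2.484, 0.396, 0.128]
contact_force: [-0.6, -0.3, -0.5]
opening: 0.0511
```

Emit:
servo_tool(rows=[0, 0, 0, 0, 0, 0, 0, 0, 0, 0, 0, 0, 0, 0, 0, 0, 0, 0, 0, 0, 0, 0, 0, 0, 0, 0, 0, 0, 0, 0], force=20)

```text
time: 21.47
ee_pos: [0.5309, -0.0769, 0.0736]
ee_rot: [2.484, 0.396, 0.129]
contact_force: [-0.3, -0.3, -0.6]
opening: 0.0355
```

```bash
python3 st.py
```

```text
21.47 q [0.199, 0.822, -0.675, 2.077, 1.402, 1.135, -1.156] x [0.531, -0.077, 0.074] toolx [ 0.95   0.311 -0.   ] z [ 0.183 -0.56  -0.808] tilt along d/side [0.587 0.053]
```

Emit:
servo_tool(rows=[0, 0.03, -0.04, 0, 0, 0, 0.09, -0.12, 0, 0, 0, 0.15, -0.2, 0, 0, 0, 0.21, -0.28, 0, 0, 0, 0.265, -0.36, 0, 0, 0, 0.295, -0.404, 0, 0, 0, 0.295, -0.404, 0, 0])

```text
time: 22.05
ee_pos: [0.5313, -0.0768, 0.1254]
ee_rot: [2.484, 0.395, 0.132]
contact_force: [0.0, 0.1, -0.4]
opening: 0.0358
```

Emit:
servo_tool(rows=[0.005, -0.04, -0.03, 0, 0, 0.015, -0.12, -0.09, 0, 0, 0.025, -0.22, -0.16, 0, 0, 0.035, -0.32, -0.235, 0, 0, 0.05, -0.42, -0.31, 0, 0, 0.06, -0.52, -0.38, 0, 0])

```text
time: 22.55
ee_pos: [0.516, -0.0117, 0.1234]
ee_rot: [2.485, 0.399, 0.128]
contact_force: [-0.4, 0.6, -1.6]
opening: 0.0351
```

Emit:
servo_tool(rows=[0.012, -0.1, -0.075, 0, 0, 0.024, -0.2, -0.15, 0, 0, 0.035, -0.3, -0.22, 0, 0, 0.045, -0.4, -0.29, 0, 0, 0.055, -0.47, -0.345, 0, 0, 0.06, -0.52, -0.38, 0, 0, 0.06, -0.52, -0.38, 0, 0])

```text
time: 23.13
ee_pos: [0.502, 0.0511, 0.1236]
ee_rot: [2.485, 0.399, 0.129]
contact_force: [0.8, -0.2, -1.4]
opening: 0.0356
```

```bash
python3 st.py; python3 - <<'E'
from h import *; from rig import snapshot,env
print(env.state()['opening'])
a,_=snapshot("scene");b,_=snapshot("wrist")
a=cv2.resize(a[100:310,150:430,::-1],(533,400),interpolation=cv2.INTER_CUBIC);b=cv2.resize(np.ascontiguousarray(b[:,:,::-1]),(267,200))
im=np.hstack([a,np.vstack([b,np.zeros_like(b)])]);cv2.imwrite("pics/lift.png",np.clip(im*1.4,0,255).astype(np.uint8))
E
```

```text
23.13 q [-0.014, 0.758, -0.763, 2.015, 1.167, 1.27, -1.188] x [0.502, 0.051, 0.124] toolx [ 0.95   0.313 -0.   ] z [ 0.184 -0.559 -0.809] tilt along d/side [0.586 0.054]
0.03558117910427218
```

View pics/lift.png

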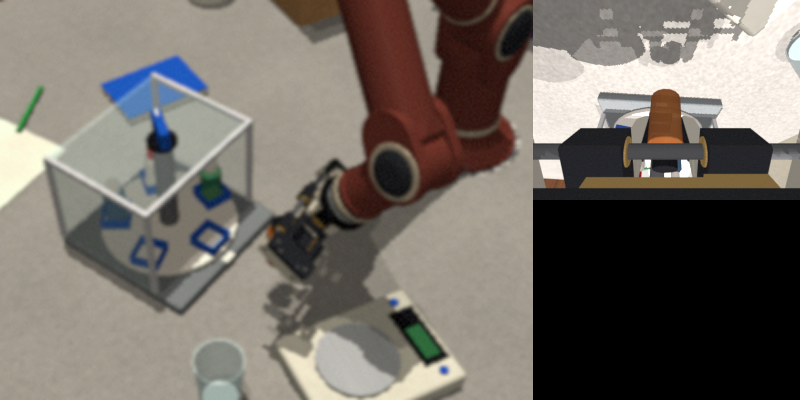

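Emit:
servo_tool(rows=[0.03, -0.055, -0.04, 0, 0, 0.08, -0.16, -0.12, 0, 0, 0.14, -0.28, -0.2, 0, 0, 0.2, -0.4, -0.29, 0, 0, 0.27, -0.53, -0.385, 0, 0, 0.353, -0.685, -0.5, 0, 0])

```text
time: 23.73
ee_pos: [0.5093, 0.1417, 0.1237]
ee_rot: [2.484, 0.395, 0.127]
contact_force: [-0.1, -0.5, -1.3]
opening: 0.0354
```

Emit:
servo_tool(rows=[0.07, -0.14, -0.1, 0, 0, 0.14, -0.28, -0.2, 0, 0, 0.21, -0.41, -0.3, 0, 0, 0.27, -0.53, -0.385, 0, 0, 0.32, -0.62, -0.455, 0, 0, 0.353, -0.685, -0.5, 0, 0, 0.353, -0.685, -0.5, 0, 0, 0.353, -0.685, -0.5, 0, 0])

```text
time: 24.4
ee_pos: [0.5162, 0.2326, 0.1234]
ee_rot: [2.484, 0.397, 0.128]
contact_force: [0.5, -0.6, -1.5]
opening: 0.0358
```

```bash
python3 st.py; python3 - <<'E'
from h import *; from rig import snapshot,calibration
c=calibration("wrist");p,d=snapshot("wrist");im=p[:,:,::-1].copy();cv2.imwrite("pics/w4.png",im)
P=cloud(c,d);ok=d>0
x=np.array([.516,.2345])
m=ok&(np.hypot(P[...,0]-x[0],P[...,1]-x[1])<.1)&(P[...,2]>.04)&(P[...,2]<.05);Q=P[m];print("pan pts",m.sum(),Q.min(0).round(3),Q.max(0).round(3),np.median(Q,0).round(4))
h=cv2.cvtColor(im,cv2.COLOR_BGR2HSV);b=ok&(h[...,0]>4)&(h[...,0]<20)&(h[...,1]>130)&(np.hypot(P[...,0]-x[0],P[...,1]-x[1])<.05)&(P[...,2]>.06);B=P[b];print("bottle",b.sum(),B.min(0).round(3),B.max(0).round(3))
lo=B[(B[:,2]<np.percentile(B[:,2],50))];hi=B[B[:,2]>=np.percentile(B[:,2],50)]
from scipy.optimize import least_squares
for S in(lo,hi):
    s=least_squares(lambda a:np.hypot(S[:,0]-a[0],S[:,1]-a[1])-.018,x-[0,.01],loss='soft_l1',f_scale=.001);print("axis",s.x.round(4),"at z",S[:,2].mean().round(3),np.abs(s.fun).mean())
E
```

```text
24.4 q [-0.315, 0.883, -0.773, 1.691, 1.039, 1.475, -1.201] x [0.516, 0.233, 0.123] toolx [ 0.95   0.311 -0.001] z [ 0.182 -0.561 -0.808] tilt along d/side [0.588 0.052]
pan pts 19811 [0.457 0.18  0.04 ] [0.577 0.298 0.046] [0.5098 0.255  0.0445]
bottle 7139 [0.497 0.231 0.08 ] [0.533 0.253 0.144]
axis [0.5061 0.2646] at z 0.102 0.0037482222271947954
axis [0.5162 0.2333] at z 0.132 0.0006505142669744461
```

Emit:
servo_tool(rows=[0, -0.03, 0.04, 0, 0, 0, -0.07, 0.095, 0, 0, 0, -0.11, 0.15, 0, 0, 0, -0.145, 0.2, 0, 0, 0, -0.17, 0.235, 0, 0, 0, -0.185, 0.255, 0, 0, 0, -0.194, 0.267, 0, 0, 0, -0.194, 0.267, 0, 0])

```text
time: 25.12
ee_pos: [0.5163, 0.2322, 0.0903]
ee_rot: [2.484, 0.397, 0.127]
contact_force: [-0.3, 0.4, -1.4]
opening: 0.0357
```

Emit:
servo_tool(rows=[0, 0, 0, 0, 0, 0, -0.003, 0.004, 0, 0, 0, -0.006, 0.008, 0, 0, 0, -0.006, 0.008, 0, 0])

```text
time: 25.45
ee_pos: [0.5165, 0.2323, 0.0898]
ee_rot: [2.485, 0.396, 0.128]
contact_force: [-0.1, -0.9, -1.8]
opening: 0.0351
```

```bash
python3 st.py; python3 - <<'E'
from h import *; from rig import snapshot,calibration,env
print(env.state()['contact_force'])
c=calibration("wrist");p,d=snapshot("wrist");im=p[:,:,::-1].copy()
P=cloud(c,d);ok=d>0;h=cv2.cvtColor(im,cv2.COLOR_BGR2HSV);b=ok&(h[...,0]>4)&(h[...,0]<20)&(h[...,1]>130)&(np.hypot(P[...,0]-.516,P[...,1]-.2345)<.05)&(P[...,2]>.04);B=P[b]
for lo in np.arange(.042,.11,.008):
    S=B[(B[:,2]>lo)&(B[:,2]<lo+.008)]
    if len(S)>30: print(round(lo+.004,3),len(S),np.percentile(S[:,1],95).round(4),S[:,0].mean().round(4))
E
```

```text
25.45 q [-0.324, 0.93, -0.754, 1.708, 1.073, 1.438, -1.245] x [0.516, 0.232, 0.09] toolx [ 0.95   0.311 -0.001] z [ 0.183 -0.56  -0.808] tilt along d/side [0.587 0.053]
[-0.10922582 -0.88096415 -1.77916194]
0.046 239 0.2515 0.5113
0.054 646 0.2517 0.512
0.062 697 0.2516 0.5118
0.07 763 0.2516 0.5117
0.078 871 0.2516 0.5118
0.086 967 0.2515 0.5118
0.094 1080 0.2516 0.5118
0.102 1203 0.2515 0.5116
0.11 716 0.2506 0.5121
```

Emit:
servo_tool(rows=[0, -0.003, 0.004, 0, 0, 0, -0.006, 0.008, 0, 0, 0, -0.006, 0.008, 0, 0, 0, -0.006, 0.008, 0, 0])

```text
time: 25.83
ee_pos: [0.5165, 0.2323, 0.0887]
ee_rot: [2.484, 0.396, 0.128]
contact_force: [0.3, -0.5, -1.5]
opening: 0.0353
```

Emit:
servo_tool(rows=[0, -0.003, 0.004, 0, 0, 0, -0.006, 0.008, 0, 0, 0, -0.006, 0.008, 0, 0, 0, -0.006, 0.008, 0, 0])

```text
time: 26.17
ee_pos: [0.5165, 0.2323, 0.0886]
ee_rot: [2.483, 0.396, 0.129]
contact_force: [-0.6, 0.2, 5.5]
opening: 0.0357
```

Emit:
servo_tool(rows=[0, 0, 0, 0, 0.42, 0, 0, 0, 0, 0.46, 0, 0, 0, 0, 0.55, 0, 0, 0, 0, 0.7, 0, 0, 0, 0, 0.85, 0, 0, 0, 0, 0.9, 0, 0, 0, 0, 0.9, 0, 0, 0, 0, 0.9])

```text
time: 26.83
ee_pos: [0.5164, 0.2323, 0.0875]
ee_rot: [2.484, 0.396, 0.128]
contact_force: [0.6, 0.5, 0.5]
opening: 0.0777
```

Emit:
servo_tool(rows=[0, 0, 0, 0, 0.9, 0, 0, 0, 0, 0.9, 0, 0, -0.1, 0, 0.9, 0, 0, -0.25, 0, 0.9, 0, 0, -0.45, 0, 0.9, 0, 0, -0.7, 0, 0.9, 0, 0, -0.95, 0, 0.9])

```text
time: 27.42
ee_pos: [0.4984, 0.2871, 0.1662]
ee_rot: [2.486, 0.397, 0.128]
contact_force: [-0.5, 1.2, 0.2]
opening: 0.0839
```

Emit:
servo_tool(rows=[0, 0, -0.33, 0, 0.9, 0, 0, -0.66, 0, 0.9, 0, 0, -1, 0, 0.9, 0, 0, -1, 0, 0.9])

```text
time: 27.75
ee_pos: [0.4779, 0.3492, 0.2515]
ee_rot: [2.496, 0.404, 0.138]
contact_force: [-0.4, -0.2, 0.2]
opening: 0.0839
```

```bash
python3 st.py; python3 - <<'E'
from h import *; from rig import snapshot,calibration
c=calibration("wrist");p,d=snapshot("wrist");im=p[:,:,::-1].copy();a,_=snapshot("scene")
P=cloud(c,d);ok=d>0;h=cv2.cvtColor(im,cv2.COLOR_BGR2HSV);b=ok&(h[...,0]>4)&(h[...,0]<20)&(h[...,1]>130)&(np.hypot(P[...,0]-.516,P[...,1]-.2345)<.05)&(P[...,2]>.04);B=P[b]
print(len(B),B.min(0),B.max(0))
for lo in np.arange(.042,.11,.016):
    S=B[(B[:,2]>lo)&(B[:,2]<lo+.016)]
    if len(S)>30: print(round(lo+.008,3),len(S),np.percentile(S[:,1],95).round(4),S[:,0].mean().round(4))
a=cv2.resize(a[100:380,150:450,::-1],(500,467),interpolation=cv2.INTER_CUBIC);w=cv2.resize(im,(300,225))
o=np.zeros((467,800,3),np.uint8);o[:,:500]=a;o[:225,500:]=w;cv2.imwrite("pics/end.png",np.clip(o*1.4,0,255).astype(np.uint8))
E
```

```text
27.75 q [-0.496, 0.8, -0.829, 1.412, 0.895, 1.743, -1.105] x [0.478, 0.349, 0.252] toolx [0.948 0.317 0.007] z [ 0.189 -0.548 -0.815] tilt along d/side [0.577 0.062]
1343 [0.49887351 0.22773858 0.04602393] [0.53133567 0.25269329 0.1163435 ]
0.05 167 0.2516 0.5116
0.066 263 0.2516 0.5117
0.082 288 0.2515 0.5119
0.098 347 0.2515 0.5117
0.114 278 0.2493 0.5136
```

View pics/end.png

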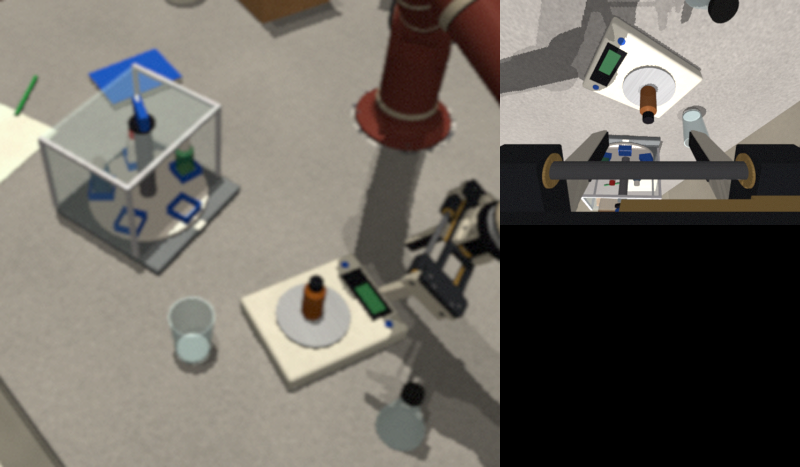

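The amber bottle stands upright on the pan, with its axis near (0.517, 0.2335). The other bottles are still in the carousel, the beaker and flask have not moved, and the arm is clear, so I'm handing in.

```bash
python3 -c "
from rig import ticket; print(ticket.close_job())"
```

```text
the job is handed in; nothing more can be done
None
```

The amber bottle is standing upright on the balance pan, let go, and the job was handed in at about 28 s of the 69 s allowed. The hand-in gave no verdict.

- **Carousel:** I gripped the knob and turned it 99° at about 0.5 rad/s. The views from above and from the scene camera then put the bottle about 4 mm from the front place, in line with the white mark.
- **Tilting the tool:** The moves have no tilt command. I pushed upward against the reach limit until the tool leaned about 36° towards the hood, then carried that lean to the carousel. On an earlier try, joints 3 and 6 sat on their stated limits, reading up to 0.004 rad past the rounded figures. I can't tell whether that counts as passing the range.
- **Fetch and placing:** I took the bottle by its body (opening 35.5 mm), lifted it 50 mm, and drew it out of the hood. I then lowered it onto the pan until about 5 N of contact showed, opened the fingers and backed away.

**Last checks:**
- The wrist camera's depth shows the bottle vertical (front face steady within about 0.1 mm over its height). Its axis is near (0.517, 0.234), about 5 mm from the pan centre I measured.
- In the last views the green and blue bottles, the beaker, flask and notebook look undisturbed. The white bottle is half hidden behind the knob post, and I did not measure any of these again.
- The arm is well clear, with no contact force on it.
- **Disagreements:** my pan centre estimates spread by about 4 mm. Before the grasp, two estimates of the bottle's axis differed by about 5 mm. Both are well inside what the grip and the pan allow.

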